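# Pin the legs of a folding chair in the assembly jig

## Robot

A 6-joint arm with a two-finger parallel gripper is mounted at the origin on the work surface. World frame = base frame: x ahead of the robot, y to its left, z up, the work surface at z = 0. Lengths are in m, angles in rad, forces in N, time in s.
With the tool pointing down it reaches from about 0.25 to 0.775 m from the base axis. Payload 4 kg.
Tool frame: the origin (TCP) lies at the very end of the fingers, on their centre line; the grasp point (between the pads) lies hold_point_z behind it (hold_point_z is the distance from the TCP to the grasp point, in m); z points along the fingers, y is the direction in which the jaws open and shut (so a half turn about z gives the same grasp; the last joint's range is limited). The gripper opens to 94 mm and grips with 3 to 60 N. Pads are 16 mm wide; open, the fingers measure 119 mm over their backs; the gripper's body (75 mm by 177 mm) begins 78 mm behind the grasp point.
Start: joints at [-1.396, 0.087, 1.371, -0, 1.684, -0.103], TCP at [0.151, -0.529, 0.206] pointing down, gripper open.
Joint ranges: [-3.1, 3.1], [-0.76, 2.03], [0.27, 2.55], [-1.08, 4.22], [0.17, 2.65], [-2.57, 2.57]. Speed limits (rad/s): [2.79, 2.79, 3.14, 3.14, 3.14, 3.14].

## Interface

Orientations are given as [roll, pitch, yaw] about the fixed x, y, z axes, in that order (R = Rz(yaw) Ry(pitch) Rx(roll)).
In Python, from bench import * gives the robot as it stands.
- The arm moves only by the tool step_arm, never from a script. Its argument "increments" is text: rows parted by semicolons, each of 6 numbers parted by spaces: the shift along the tool's x, y, z in cm, then the turn, a rotation vector about the tool's x, y, z in rad. A call has 1 to 5 rows; each row shifts and turns the commanded pose from where the row before left it, along the tool's axes as they then stand; what a row does not reach is not made up. A row lasts 1/10 s, in which the tool goes at most 50 mm and 8.59 degrees, less where a joint would pass 70% of its speed; a pose out of reach is approached as far as the arm can. A call is refused whole if a number of a shift passes 5 or a number of a turn 0.15, either way. A call with a gripper value outside its range is refused whole. "claw" is the gripper's target within -1 to 1 (shut at 1, half-way at 0, fully open at -1), set as the call begins (left out, the last holds). The fingers move at their own pace and stop on an object; the grip force is fixed at half the most. Time passes only in rows, so rows that do not move let the fingers close. It gives the time, the measured TCP pose, the force and the opening at its end, in the units of the state.
- get_obs(): the state, without advancing time (a new reading comes with each control period).
- snapshot(name): name is "scene" or "side" or "wrist"; returns the picture (384x512x3 uint8, red, green, blue); there is no depth.
- calibration(name): a dict with "camera_matrix" (3x3 intrinsics, pixels), "eye" and "orientation" of the camera in the world; the wrist camera has in their place "tool_from_camera" (4x4, takes a point from camera to tool coordinates, whose origin is the TCP and whose axes are the flange's). Camera axes: x right, y up, looking along -z (the intrinsics and any distortion apply to the point x, -y, -z); pixel columns grow to the right and rows downward; lengths in m; the calibration is good to about 2 mm. A picture is of the moment at which its call begins: read the wrist's pose just before it. calibration takes no time and is no camera call.
- close_job(): hands the job in, once; it reports no verdict.
The state is a dict: "time": time; "joint_positions": joint angles; "qvel": joint speeds; "joint_torque": joint torques, N m; "tool_pos": TCP position; "ee_rot": TCP orientation; "wrist_force": force on the tool from outside, world axes, zero at the start; "wrist_torque": the same for the moment, N m; "width": finger opening in m.
Only numpy, scipy, OpenCV 4.12 (cv2) and the standard library are available. Lean on these libraries where they do the work, as an engineer would, in place of code of your own. Each camera call takes 0.05 s, during which the arm holds its last target. There are 200 camera calls.

## Task

Pin the folding-chair frame together: stack the two loose dark brown legs flat on the dark leg that is fixed in the jig, lined up along it with their middle holes over its hole, then push the red-knobbed pin down through all three until its knob sits on the top leg, and let go. The leg in the rack stands on edge, so first tip it over flat on the green mat and let go, then take it again across its broad side to stack it. Leave the pale blank in the rack where it is and do not knock over the white glue bottle.

Things in the scene. Friction and masses are not known exactly. Their poses are not given: they have to be found in the camera images.
- jig_hole (a point): Centre of the hole (20 mm, through) in the dark brown leg fixed in the jig, at that leg's top face, 58 mm above the bench. x along the leg, y across, z up. The fixed leg is 230 long, 48 wide, 20 mm thick and free beside and below within 75 mm of the hole; low cheeks at its ends stay below its top. Jig: 240 x 120 x 12 mm base, fixed to the bench.
- mat_center (a point): Centre of the top face of the flat green mat, 240 mm (x) x 180 mm (y) x 3 mm thick, fixed on the bench and clear of other things. z up.
- rack_leg_center (a point): Loose dark brown leg that starts in the rack, standing on its long edge (z level, y vertical), centre 34 mm above the bench. 180 mm long (x), 48 wide (y), 18 thick (z), about 100 g, with a 20 mm through-hole along z at its very middle. This point is its centre. Either broad face may be up. It stands by itself on edge on a flat surface; pushed sideways near its top edge it topples flat.
- rack_center (a point): Centre of the fixed plywood rack's base, at its top face, 10 mm above the bench; x along the slots. Base 200 (x) x 150 (y) mm. Two slots at y = +42 and -42 mm, each 23 mm wide between thin uprights, which stand 60 to 90 mm from the centre along x and 34 mm above the base; between them the middle is open. Legs lift straight up and out.
- bench_leg_center (a point): Loose dark brown leg that lies flat on the bench, its centre 9 mm up. 180 mm long (x), 48 wide (y), 18 thick (z), about 100 g, with a 20 mm through-hole along z at its very middle. This point is its centre. Either broad face may be up.
- blank_center (a point): Pale wood blank without a hole, 180 x 48 x 18 mm, on edge in the other slot of the rack; this point is its centre. To be left there.
- pin_knob (a point): Centre of the pin's red cylindrical knob, 30 mm in diameter, 38 mm tall. z axis from tip to knob. Steel shank below it: 16 mm in diameter, 76 mm long, the last 14 mm tapering to a 6 mm flat tip; about 130 g in all. The pin starts upright in its block, knob centre 99 mm above the bench, and lifts straight out. Fully home in the stack, the knob's centre is 113 mm above the bench.
- pin_tip (a point): Tip of the pin, on its axis, 95 mm below the centre of the knob; z axis from tip to knob.
- pin_block_top (a point): Centre of the top face, 80 mm above the bench, of the fixed pale wood block, 64 x 64 mm, that holds the pin upright in a 19 mm hole, the knob resting on this face.
- glue_center (a point): Middle (75 mm up) of the standing white glue bottle with a red cap, 54 mm in diameter and about 150 mm tall. Not to be knocked over.
There are look-alikes about, which are no part of the job. What is shaped like the part that bears rack_leg_center but pink or turquoise is not meant.

How it is judged:
By the outcome, as a careful person would: the job done as asked, in the order asked, and still so for the second after the job is handed in, with the robot touching nothing.
It also fails if it takes over 72 s, if anything falls off the work surface, if the arm or the gripper's body presses on something with over 40 N, if the wrist force passes 120 N, or if a joint passes its speed limit or range.

## Working session

There is one attempt and no reset: what is moved stays moved. The work goes in short steps, Python scripts to look and compute and a tool call to move; the robot and the scene stay as the last step left them, time stands still between calls to the robot, and variables do not carry over. Pictures are saved under pics/ and viewed, about 8 in all and at most 12, crops included, and the job is handed in when it is done.

Besides the shell and the picture viewer there is one more tool, called after "Request:" by a JSON object that holds its "api" and its "payload". step_arm: Moves the arm, as the interface text tells. Its arguments: {"type":"object","properties":{"increments":{"type":"string"},"claw":{"type":"number"}},"required":["increments"]}

```bash
ls; mkdir -p pics; python3 - <<'E'
from bench import *
import cv2,numpy as np
o=get_obs();print({k:np.round(v,3).tolist() for k,v in o.items()})
for n in("scene","side","wrist"):
    im=snapshot(n);cv2.imwrite(f"pics/{n}0.png",im[:,:,::-1])
    print(n,calibration(n))
a=cv2.imread("pics/scene0.png");b=cv2.imread("pics/side0.png")
cv2.imwrite("pics/a0.png",cv2.resize(a,(800,600),interpolation=cv2.INTER_CUBIC))
cv2.imwrite("pics/b0.png",cv2.resize(b,(800,600),interpolation=cv2.INTER_CUBIC))
print(get_obs()['time'])
E
```

```text
pics
{'time': 0.0, 'joint_positions': [-1.396, 0.088, 1.372, -0.0, 1.684, -0.103], 'qvel': [0.0, 0.0, -0.001, -0.001, 0.0, -0.0], 'joint_torque': [0.001, -34.018, -30.243, 0.072, 0.033, -0.0], 'tool_pos': [0.151, -0.528, 0.204], 'ee_rot': [-3.139, -0.0, 0.278], 'wrist_force': [-0.349, 0.396, -0.44], 'wrist_torque': [0.035, 0.016, 0.012], 'width': 0.094}
scene {'camera_matrix': array([[427.61936341,   0.        , 247.89402833],
       [  0.        , 427.61936341, 199.00038146],
       [  0.        ,   0.        ,   1.        ]]), 'eye': array([ 1.24185255, -0.89429209,  1.00818703]), 'orientation': array([ 0.88346259, -0.01758495,  0.74849949])}
side {'camera_matrix': array([[473.74335858,   0.        , 264.65606121],
       [  0.        , 473.74335858, 187.89831584],
       [  0.        ,   0.        ,   1.        ]]), 'eye': array([-0.06985176,  0.79036538,  0.88679152]), 'orientation': array([ 0.91154348,  0.00423226, -2.561639  ])}
wrist {'camera_matrix': array([[266.98164702,   0.        , 260.58324658],
       [  0.        , 266.98164702, 190.60458453],
       [  0.        ,   0.        ,   1.        ]]), 'tool_from_camera': array([[-4.56146618e-04,  9.60695037e-01,  2.77605544e-01,
         8.20774150e-02],
       [ 9.99999366e-01,  1.52527055e-04,  1.11530317e-03,
        -8.48278759e-04],
       [ 1.02912387e-03,  2.77605877e-01, -9.60694498e-01,
        -1.78059954e-01],
       [ 0.00000000e+00,  0.00000000e+00,  0.00000000e+00,
         1.00000000e+00]])}
0.15
```

View pics/a0.png

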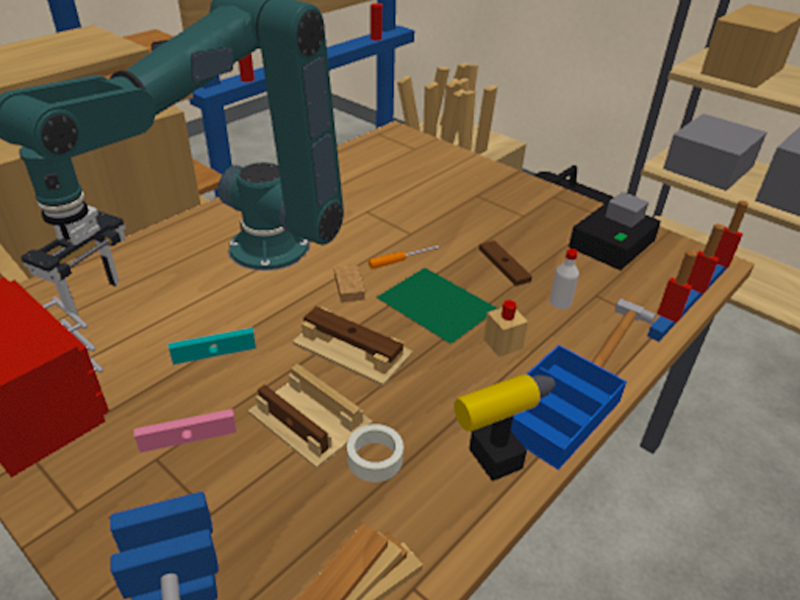

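View pics/b0.png

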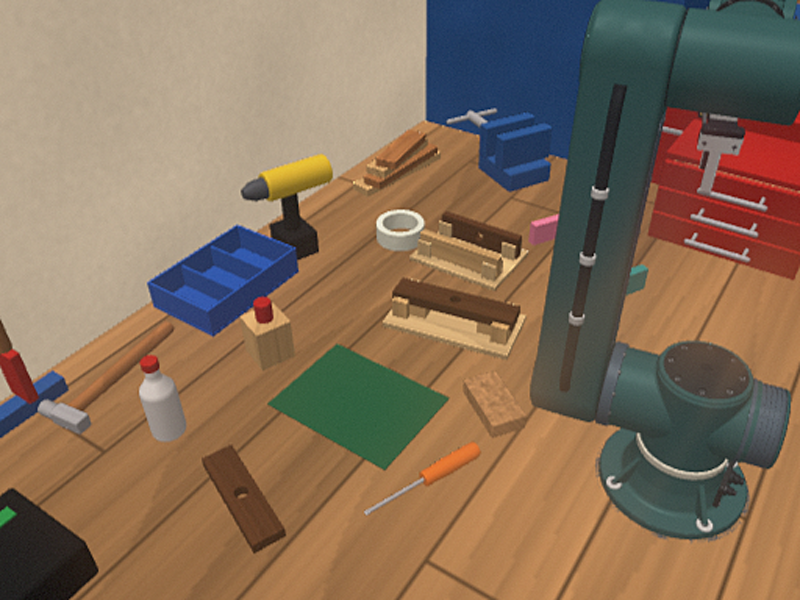

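```bash
cat > h.py <<'E'
from bench import *
import cv2,numpy as np
from scipy.spatial.transform import Rotation as Ro
def cam(n,o=None):
    c=calibration(n);K=c["camera_matrix"]
    if n=="wrist":
        o=o or get_obs();T=np.eye(4);T[:3,:3]=Ro.from_euler('xyz',o['ee_rot']).as_matrix();T[:3,3]=o['tool_pos']
        T=T@c["tool_from_camera"];return K,T[:3,:3],T[:3,3]
    return K,Ro.from_euler('xyz',c['orientation']).as_matrix(),c['eye']
def ray(C,uv):
    K,R,e=C;uv=np.atleast_2d(uv).astype(float)
    d=np.c_[(uv[:,0]-K[0,2])/K[0,0],-(uv[:,1]-K[1,2])/K[1,1],-np.ones(len(uv))]@R.T
    return e,d
def onz(C,uv,z):
    e,d=ray(C,uv);return e+d*((z-e[2])/d[:,2])[:,None]
def tri(obs):
    A=np.zeros((3,3));b=np.zeros(3);L=[]
    for C,uv in obs:
        e,d=ray(C,uv);d=d[0]/np.linalg.norm(d[0]);P=np.eye(3)-np.outer(d,d);A+=P;b+=P@e;L.append((P,e))
    x=np.linalg.solve(A,b);return x,max(np.linalg.norm(P@(x-e)) for P,e in L)
def proj(C,p):
    K,R,e=C;q=(np.atleast_2d(p)-e)@R;return np.c_[K[0,0]*q[:,0]/-q[:,2]+K[0,2],K[1,1]*q[:,1]/q[:,2]+K[1,2]]
RANGES=dict(green=((65,120,30),(90,255,160)),red=((0,190,90),(4,255,255)),dark=((0,80,15),(14,255,100)),white=((0,0,140),(179,40,255)))
def blobs(im,col,amin=60):
    hsv=cv2.cvtColor(im,cv2.COLOR_RGB2HSV);m=cv2.inRange(hsv,*[np.array(x) for x in RANGES[col]])
    cs,_=cv2.findContours(m,cv2.RETR_EXTERNAL,cv2.CHAIN_APPROX_NONE)
    return m,[c for c in cs if cv2.contourArea(c)>amin]
def quad(c):
    p=cv2.convexHull(c)
    for e in np.arange(1,15,.5):
        q=cv2.approxPolyDP(p,e,True)
        if len(q)<=4:return q[:,0]
E
python3 - <<'E'
from h import *
for n in("scene","side"):
    im=cv2.imread(f"pics/{n}0.png")[:,:,::-1].copy();hsv=cv2.cvtColor(im,cv2.COLOR_RGB2HSV);C=cam(n)
    pts=dict(scene=[(509,310),(352,322),(293,410),(505,255),(436,303),(565,292)],side=[(263,310),(420,290),(482,228),(225,470),(358,406),(162,405)])[n]
    print(n,[hsv[int(y*.64),int(x*.64)].tolist() for x,y in pts])
    for col in RANGES:
        m,bs=blobs(im,col)
        for c in bs:
            x,y,w,h=cv2.boundingRect(c);M=cv2.moments(c);cx,cy=M['m10']/M['m00'],M['m01']/M['m00']
            print(col,int(cv2.contourArea(c)),(round(cx,1),round(cy,1)),(x,y,w,h),np.round(onz(C,(cx,cy),.03)[0,:2],3))
            if col=="green" and cv2.contourArea(c)>1000: print(np.round(onz(C,quad(c),.003),3).tolist())
E
```

```text
scene [[2, 240, 100], [12, 174, 85], [12, 173, 90], [12, 172, 92], [77, 222, 94], [9, 15, 121]]
green 631 (135.2, 220.8) (108, 210, 55, 23) [ 0.25  -0.359]
green 1714 (279.5, 194.6) (242, 172, 75, 47) [0.509 0.09 ]
[[0.364, 0.043, 0.003], [0.377, 0.211, 0.003], [0.596, 0.201, 0.003], [0.592, 0.034, 0.003]]
red 67 (325.4, 198.0) (322, 192, 8, 13) [0.642 0.191]
red 5471 (26.0, 244.4) (0, 178, 69, 127) [ 0.095 -0.662]
red 766 (446.5, 176.4) (421, 146, 54, 59) [0.906 0.633]
red 94 (157.4, 43.7) (153, 35, 9, 17) [-1.038  0.735]
red 105 (240.5, 13.5) (238, 3, 6, 22) [-1.117  1.588]
dark 489 (187.2, 266.9) (165, 247, 45, 43) [ 0.531 -0.373]
dark 723 (226.2, 213.3) (194, 196, 64, 36) [ 0.442 -0.119]
dark 134 (440.7, 173.1) (433, 163, 20, 22) [0.88  0.638]
dark 362 (322.9, 168.1) (306, 155, 34, 28) [0.526 0.34 ]
dark 272 (461.8, 156.1) (451, 145, 23, 26) [0.893 0.819]
dark 67 (471.7, 138.2) (467, 130, 11, 18) [0.868 0.994]
white 80 (108.4, 375.3) (105, 368, 8, 16) [ 0.656 -0.727]
white 111 (3.7, 348.1) (0, 335, 12, 26) [ 0.405 -0.866]
white 767 (239.7, 285.6) (222, 272, 36, 28) [ 0.695 -0.315
[... 708 characters left out ...]
.116]
dark 264 (49.9, 363.3) (38, 349, 25, 26) [0.586 0.581]
dark 1492 (155.7, 319.1) (130, 285, 53, 69) [0.483 0.387]
dark 70 (361.6, 240.7) (358, 223, 9, 27) [ 0.207 -0.083]
dark 119 (462.6, 229.0) (439, 220, 39, 21) [ 0.002 -0.269]
dark 1021 (292.5, 194.0) (251, 179, 82, 33) [ 0.455 -0.152]
dark 496 (307.4, 149.8) (283, 136, 51, 29) [ 0.533 -0.38 ]
dark 93 (260.0, 107.9) (243, 95, 37, 26) [ 0.824 -0.536]
white 216 (39.4, 263.1) (24, 256, 32, 16) [0.838 0.421]
white 521 (99.4, 257.4) (89, 239, 22, 43) [0.73  0.327]
white 67 (459.3, 158.9) (438, 149, 42, 18) [ 0.1   -0.597]
white 66 (464.5, 143.3) (442, 134, 43, 17) [ 0.111 -0.7  ]
white 545 (254.3, 146.0) (241, 134, 30, 26) [ 0.693 -0.305]
```

Request:
{"api": "step_arm", "payload": {"increments": "2.5 -1.2 -1.5 0 0 0;3.7 -1.9 -1.5 0 0 0;3.7 -1.9 -1.5 0 0 0;3.7 -1.9 -1.5 0 0 0;3.7 -1.9 -1.5 0 0 0"}}

```text
time: 0.65
tool_pos: [0.2939, -0.3955, 0.2807]
ee_rot: [-3.141, 0.0, 0.277]
wrist_force: [0.8, -0.9, 0.1]
width: 0.0946
```

Request:
{"api": "step_arm", "payload": {"increments": "3.7 -1.9 -1.5 0 0 0;3.7 -1.9 -1.5 0 0 0;3.7 -1.9 -1.5 0 0 0;3.7 -1.9 -1.5 0 0 0;0 0 0 0 0 0"}}

```text
time: 1.15
tool_pos: [0.4177, -0.2802, 0.3425]
ee_rot: [3.139, -0.003, 0.285]
wrist_force: [-0.3, -0.4, 0.0]
width: 0.0942
```

```bash
cat > cap.py <<'E'
import sys,json
from h import *
o=get_obs();im=snapshot("wrist");n=sys.argv[1]
cv2.imwrite(f"pics/{n}.png",im[:,:,::-1]);json.dump({k:np.asarray(v).tolist() for k,v in o.items()},open(f"pics/{n}.json","w"))
cv2.imwrite(f"pics/{n}_v.png",cv2.resize(im[:,:,::-1],(800,600),interpolation=cv2.INTER_CUBIC))
print(o['time'],np.round(o['tool_pos'],4),np.round(o['ee_rot'],4),np.round(o['wrist_force'],1),o['width'])
E
python3 cap.py w1; python3 -c "import bench;print([x for x in dir(bench) if x[0]!='_']);print(getattr(bench,'hold_point_z',None))"
```

```text
1.15 [ 0.4177 -0.2802  0.3425] [ 3.1394 -0.0035  0.285 ] [-0.3 -0.4  0. ] 0.09418461477424153
['IKError', 'calibration', 'close_job', 'get_obs', 'hold_point_z', 'snapshot']
0.0188
```

View pics/w1_v.png

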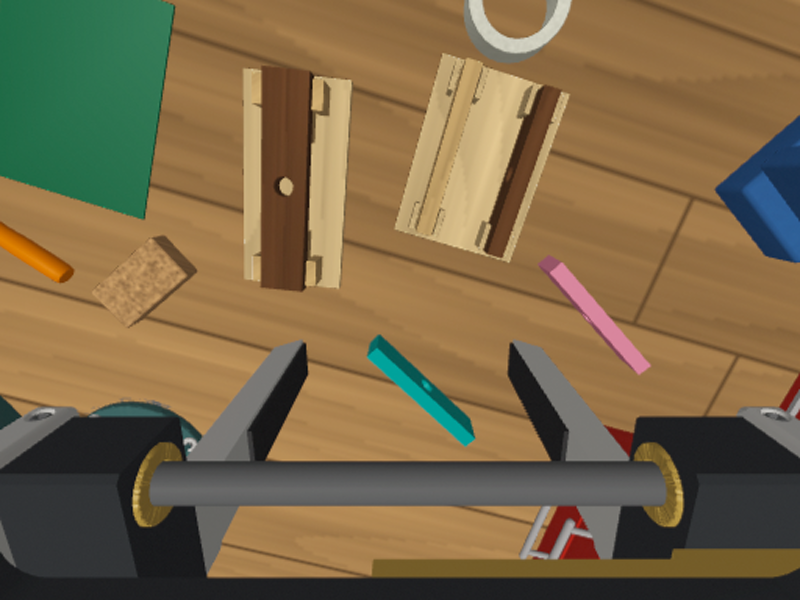

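```bash
cat >> h.py <<'E'
import json
RANGES['dark']=((2,110,15),(15,255,115))
def load(n):
    o=json.load(open(f"pics/{n}.json"));return cv2.imread(f"pics/{n}.png")[:,:,::-1].copy(),cam("wrist",o)
def legs(n,z,amin=250,rows=280):
    im,C=load(n);im[rows:]=255;m,bs=blobs(im,'dark',amin)
    for c in bs:
        (x,y),wh,a=cv2.minAreaRect(c);b=cv2.boxPoints(((x,y),wh,a));P=onz(C,b,z)
        e1,e2=P[1]-P[0],P[2]-P[1];l1,l2=np.linalg.norm(e1),np.linalg.norm(e2);L=e1 if l1>l2 else e2
        th=np.degrees(np.arctan2(L[1],L[0]));th=(th+90)%180-90
        # hole: non-dark inside
        mm=np.zeros_like(m);cv2.drawContours(mm,[c],-1,255,-1);hole=cv2.bitwise_and(mm,~m)
        hc,_=cv2.findContours(hole,cv2.RETR_EXTERNAL,cv2.CHAIN_APPROX_NONE);hc=max(hc,key=cv2.contourArea,default=None)
        hs=''
        if hc is not None and cv2.contourArea(hc)>8:
            M=cv2.moments(hc);u=(M['m10']/M['m00'],M['m01']/M['m00']);hs=f"hole px {np.round(u,1)} a{cv2.contourArea(hc):.0f} at {np.round(onz(C,u,z)[0],4)}"
        print(n,int(cv2.contourArea(c)),"px",np.round((x,y),1),"c",np.round(P.mean(0),4),"len/wid",round(max(l1,l2),3),round(min(l1,l2),3),"th",round(th,2),hs)
E
python3 - <<'E'
from h import *
legs("w1",.058)
im,C=load("w1");m,bs=blobs(im,'green',500)
for c in bs: print(np.round(onz(C,quad(c),.003),3).tolist())
S=cam("side")
E
```

```text
w1 1541 px [332.3 108.2] c [ 0.5339 -0.3679  0.058 ] len/wid 0.178 0.025 th -0.53 
w1 4169 px [184. 114.] c [ 0.4525 -0.1357  0.058 ] len/wid 0.232 0.053 th 12.8 hole px [182.8 119. ] a70 at [ 0.4522 -0.1337  0.058 ]
[[0.292, -0.274, 0.003], [0.208, -0.431, 0.003], [0.172, -0.443, 0.003], [0.26, -0.269, 0.003]]
[[0.597, 0.035, 0.003], [0.362, 0.042, 0.003], [0.366, 0.209, 0.003], [0.55, 0.214, 0.003]]
```

Request:
{"api": "step_arm", "payload": {"increments": "0 0 1 0 0 0.147;0 0 1 0 0 0.147;2.4 1.7 3.2 0 0 0;2.4 1.7 3.2 0 0 0;2.4 1.7 3.2 0 0 0", "claw": 0.2}}

```text
time: 1.7
tool_pos: [0.485, -0.337, 0.2227]
ee_rot: [3.141, 0.001, -0.018]
wrist_force: [0.4, -0.0, 1.0]
width: 0.0573
```

Request:
{"api": "step_arm", "payload": {"increments": "2.3 1.7 3.2 0 0 0;2.3 1.7 2.4 0 0 0;0 0 0 0 0 0"}}

```text
time: 2.0
tool_pos: [0.5289, -0.3709, 0.1596]
ee_rot: [-3.134, 0.011, -0.018]
wrist_force: [-0.7, -0.2, -0.1]
width: 0.0378
```

```bash
python3 cap.py w2; python3 -c "
from h import *
legs('w2',.058)
for i in range(4): 
    o=get_obs();print(np.round(o['tool_pos'],4),np.round(o['ee_rot'],4))"
```

```text
2.0 [ 0.5289 -0.3709  0.1596] [-3.1339  0.0107 -0.0185] [-0.7 -0.2 -0.1] 0.037796151117916024
w2 6219 px [ 52.2 223.1] c [ 0.4873 -0.1309  0.058 ] len/wid 0.164 0.064 th 10.82 
w2 2246 px [265.3 179.3] c [ 0.5335 -0.3741  0.058 ] len/wid 0.178 0.016 th 1.17 
[ 0.529  -0.3706  0.1631] [-3.1361  0.0077 -0.0182]
[ 0.529  -0.3706  0.1631] [-3.1361  0.0077 -0.0182]
[ 0.529  -0.3706  0.1631] [-3.1361  0.0077 -0.0182]
[ 0.529  -0.3706  0.1631] [-3.1361  0.0077 -0.0182]
```

View pics/w2_v.png

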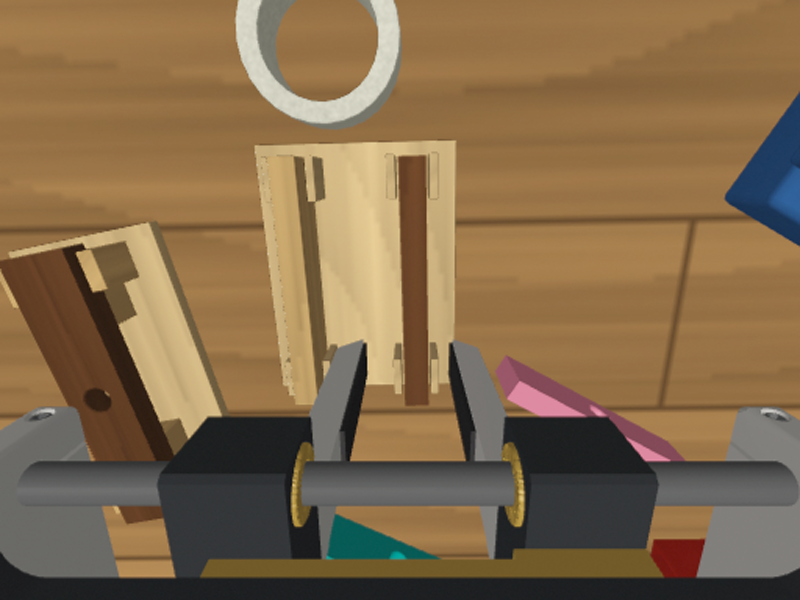

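```bash
python3 cap.py w3; python3 -c "
from h import *
legs('w3',.058)
C1=load('w1')[1];C3=load('w3')[1]
def box(n):
    im,C=load(n);im[280:]=255;m,bs=blobs(im,'dark',250);c=[c for c in bs if 1000<cv2.contourArea(c)<2600][0]
    b=cv2.boxPoints(cv2.minAreaRect(c));s=b[np.argsort(b[:,1])];return s[:2].mean(0),s[2:].mean(0)
a,b=box('w1'),box('w3')
for p,q in zip(a,b):print(tri([(C1,p),(C3,q)]))
"
```

```text
2.05 [ 0.529  -0.3706  0.1631] [-3.1361  0.0077 -0.0182] [0.9 0.2 0.3] 0.037999810067434775
w3 6203 px [ 54.9 222.6] c [ 0.4871 -0.1319  0.058 ] len/wid 0.166 0.063 th 11.93 
w3 2224 px [264.5 179. ] c [ 0.5336 -0.3731  0.058 ] len/wid 0.177 0.016 th 0.27 
(array([ 0.62385434, -0.37192174,  0.04753944]), np.float64(0.0022428918804624307))
(array([ 0.44249205, -0.37104962,  0.05128146]), np.float64(0.0020063165531666064))
```

Request:
{"api": "step_arm", "payload": {"increments": "0.4 0.2 3.3 0 0 -0.023;0 0 3.5 0 0 0;0 0 3.5 0 0 0;0 0 3 0 0 0;0 0 0 0 0 0"}}

```text
time: 2.6
tool_pos: [0.5318, -0.3704, 0.0324]
ee_rot: [-3.137, 0.006, 0.006]
wrist_force: [-0.2, 0.4, -1.5]
width: 0.0376
```

Request:
{"api": "step_arm", "payload": {"increments": "0 0 0 0 0 0;0 0 0 0 0 0;0 0 0 0 0 0;0 0 0 0 0 0", "claw": 1}}

```text
time: 3.0
tool_pos: [0.5365, -0.3736, 0.0392]
ee_rot: [3.137, -0.004, 0.007]
wrist_force: [-0.4, 0.0, 6.6]
width: 0.0177
```

```bash
python3 cap.py w4
```

```text
3.0 [ 0.5365 -0.3736  0.0392] [ 3.1374 -0.0043  0.0067] [-0.4  0.   6.6] 0.017712155863406093
```

Request:
{"api": "step_arm", "payload": {"increments": "0 0 -3 0 0 0;0 0 -4 0 0 0;0 0 -4 0 0 0;0 -2.7 -0.5 0 0 0;-0.5 -4.5 0 0 0 0"}}

```text
time: 3.55
tool_pos: [0.5311, -0.3024, 0.1539]
ee_rot: [3.137, -0.006, 0.004]
wrist_force: [0.8, 0.6, -0.8]
width: 0.018
```

Request:
{"api": "step_arm", "payload": {"increments": "-0.6 -4.6 0 0 0 0;-0.6 -4.6 0 0 0 0;-0.6 -4.6 0 0 0 0;-0.6 -4.6 0 0 0 0;-0.6 -4.6 0 0 0 0"}}

```text
time: 4.05
tool_pos: [0.4977, -0.0686, 0.1512]
ee_rot: [3.141, -0.001, 0.007]
wrist_force: [-0.2, -0.1, -0.5]
width: 0.0179
```

Request:
{"api": "step_arm", "payload": {"increments": "-0.6 -4.6 0 0 0 0;-0.6 -4.6 0 0 0 0;-0.6 -4.6 0 0 0 0;0 -2.7 0 0 0 0;0 0 0 0 0 0"}}

```text
time: 4.55
tool_pos: [0.4785, 0.0976, 0.1512]
ee_rot: [-3.14, -0.001, 0.012]
wrist_force: [0.3, 0.9, -0.3]
width: 0.0179
```

```bash
python3 cap.py w5; sleep 0; python3 cap.py w6; python3 -c "
from h import *
im,C=load('w6');m,bs=blobs(im,'green',500)
for c in bs: print(cv2.contourArea(c),np.round(onz(C,quad(c),.003),3).tolist(),quad(c).tolist())
RANGES['red']=((0,150,80),(6,255,255))
for n in ('w6',):
    m,bs=blobs(im,'red',100)
    for c in bs:print('red',cv2.contourArea(c),cv2.minEnclosingCircle(c))
"
```

```text
4.55 [0.4785 0.0976 0.1512] [-3.1404e+00 -1.2000e-03  1.2200e-02] [ 0.3  0.9 -0.3] 0.017906372022451066
4.6 [0.4788 0.0957 0.151 ] [ 3.1411e+00 -1.0000e-03  1.0300e-02] [-0.1 -1.  -0.5] 0.017460879330752268
19186.0 [[0.6, 0.2, 0.003], [0.597, 0.036, 0.003], [0.38, 0.042, 0.003], [0.366, 0.219, 0.003]] [[171, 76], [315, 81], [300, 252], [171, 260]]
```

View pics/w6_v.png

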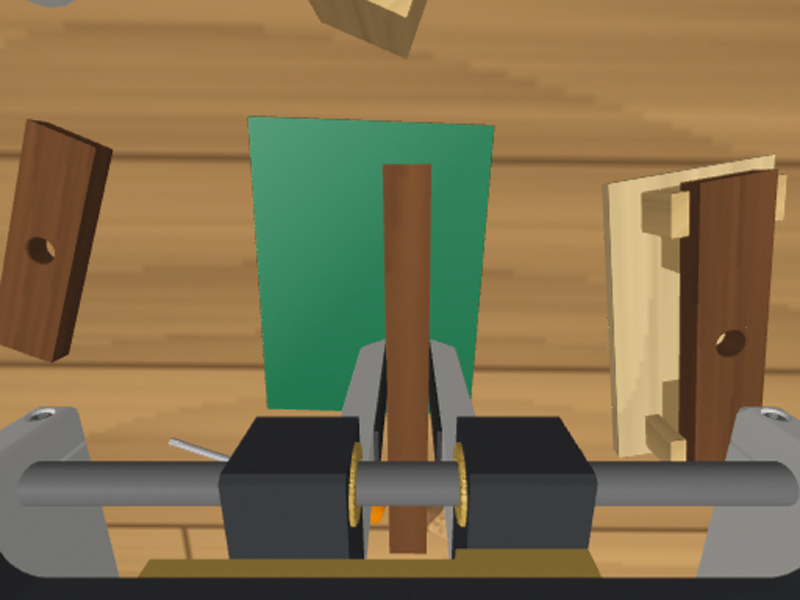

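Request:
{"api": "step_arm", "payload": {"increments": "0.2 0 3.5 0 0 0;0 0 3.5 0 0 0;0 0 3.5 0 0 0;0 0 0.8 0 0 0;0 0 0 0 0 0"}}

```text
time: 5.15
tool_pos: [0.48, 0.0931, 0.0363]
ee_rot: [3.141, 0.003, 0.005]
wrist_force: [0.2, -0.1, -0.2]
width: 0.0176
```

Request:
{"api": "step_arm", "payload": {"increments": "0 0 0.3 0 0 0;0 0 0.3 0 0 0;0 0 0 0 0 0"}}

```text
time: 5.45
tool_pos: [0.4819, 0.0944, 0.0327]
ee_rot: [-3.142, -0.002, 0.007]
wrist_force: [-0.1, -0.4, -2.0]
width: 0.0176
```

Request:
{"api": "step_arm", "payload": {"increments": "0 0 0.2 0 0 0;0 0 0.2 0 0 0;0 0 0 0 0 0"}}

```text
time: 5.75
tool_pos: [0.4821, 0.0941, 0.0319]
ee_rot: [3.14, -0.003, 0.007]
wrist_force: [-6.9, -1.7, 16.1]
width: 0.0176
```

Request:
{"api": "step_arm", "payload": {"increments": "0 0 0.2 0 0 0;0 0 0 0 0 0"}}

```text
time: 5.95
tool_pos: [0.4822, 0.0939, 0.0317]
ee_rot: [3.14, -0.003, 0.007]
wrist_force: [-11.7, -2.8, 25.0]
width: 0.018
```

Request:
{"api": "step_arm", "payload": {"increments": "0 0 -0.4 0 0 0;0 0 0 0 0 0;0 0 0 0 0 0;0 0 -1.5 0 0 0;0 0 -2 0 0 0", "claw": 0.3}}

```text
time: 6.45
tool_pos: [0.4793, 0.0944, 0.0627]
ee_rot: [3.141, 0.005, 0.007]
wrist_force: [-0.4, 0.0, 0.2]
width: 0.0334
```

Request:
{"api": "step_arm", "payload": {"increments": "0 2 -0.5 0 0 0;0 3 0 0 0 0;0 0.5 0 0 0 0;0 0 0 0 0 0", "claw": 1}}

```text
time: 6.85
tool_pos: [0.4809, 0.0392, 0.0687]
ee_rot: [-3.141, 0.001, 0.005]
wrist_force: [-0.4, -0.2, -0.1]
width: 0.0044
```

```bash
python3 cap.py w7; python3 -c "
from h import *
legs('w7',.051)"
```

```text
6.85 [0.4809 0.0392 0.0687] [-3.1411e+00  1.3000e-03  4.9000e-03] [-0.4 -0.2 -0.1] 0.004423831481608385
w7 11273 px [470. 193.] c [ 0.4985 -0.1209  0.051 ] len/wid 0.143 0.057 th 14.91 hole px [476.5 166.3] a342 at [ 0.5257 -0.1196  0.051 ]
w7 1776 px [195.7 185.8] c [0.5041 0.09   0.051 ] len/wid 0.127 0.023 th 0.46 
w7 266 px [175.  133.5] c [0.548  0.1024 0.051 ] len/wid 0.04 0.007 th -4.56
```

Request:
{"api": "step_arm", "payload": {"increments": "0 0 2 0 0 0;0 0 1 0 0 0;0 -1.5 0 0 0 0;0 -1.5 0 0 0 0;0 -0.6 0 0 0 0"}}

```text
time: 7.4
tool_pos: [0.4805, 0.0771, 0.0388]
ee_rot: [-3.141, 0.001, 0.009]
wrist_force: [-0.1, 0.1, -0.6]
width: 0.0005
```

Request:
{"api": "step_arm", "payload": {"increments": "0 -0.6 0 0 0 0;0 -0.6 0 0 0 0;0 -0.6 0 0 0 0;0 -0.3 0 0 0 0;0 0 0 0 0 0"}}

```text
time: 7.9
tool_pos: [0.4809, 0.0967, 0.0395]
ee_rot: [3.142, -0.0, 0.007]
wrist_force: [-0.2, -0.4, -0.3]
width: 0.0007
```

```bash
python3 cap.py w8; python3 -c "
from h import *
legs('w8',.021)"
```

```text
7.9 [0.4809 0.0967 0.0395] [ 3.1415e+00 -1.0000e-04  7.2000e-03] [-0.2 -0.4 -0.3] 0.0007090482460470238
```

View pics/w8_v.png

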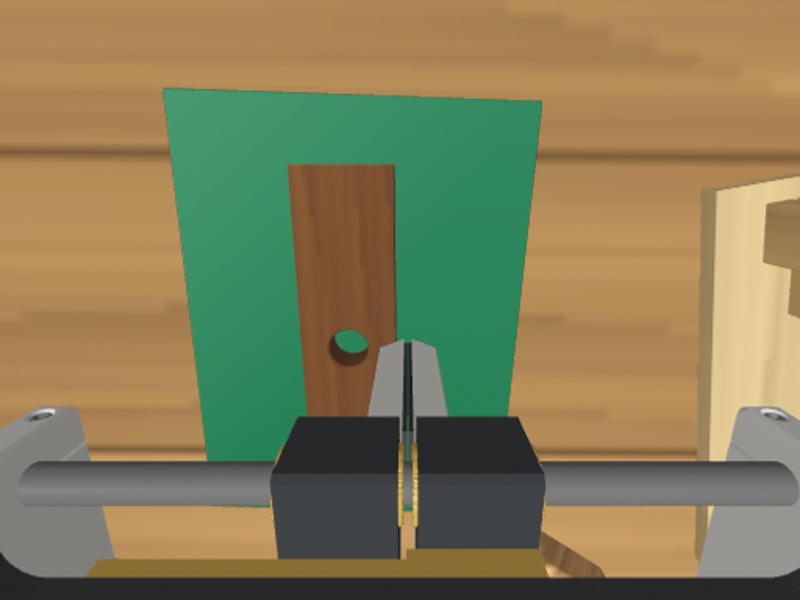

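Request:
{"api": "step_arm", "payload": {"increments": "0 0 -3 0 0 0;0 -1.5 -3 0 0 0;0 -1.5 -3 0 0 0;0 0 -0.5 0 0 0;0 0 0 0 0 0", "claw": -0.5}}

```text
time: 8.45
tool_pos: [0.4814, 0.1262, 0.1352]
ee_rot: [3.141, -0.002, 0.007]
wrist_force: [-0.5, -0.1, -0.0]
width: 0.0373
```

```bash
python3 cap.py w9;  python3 cap.py w10; python3 - <<'E'
from h import *
RANGES['dark']=((2,110,15),(14,255,125))
for n in('w8','w9','w10'):
    im,C=load(n);hsv=cv2.cvtColor(im,cv2.COLOR_RGB2HSV)
    if n=='w10': print(hsv[140:240:20,220:240:8].reshape(-1,3).tolist())
    legs(n,.021)
E
```

```text
8.45 [0.4814 0.1262 0.1352] [ 3.1412e+00 -2.4000e-03  7.1000e-03] [-0.5 -0.1 -0. ] 0.037321846646545545
8.5 [0.4804 0.1258 0.1335] [3.1408e+00 1.0000e-03 6.6000e-03] [-0.1  0.2 -0.6] 0.04127418592607048
w8 5261 px [221.5 186. ] c [0.5039 0.1282 0.021 ] len/wid 0.127 0.043 th -0.13 hole px [224.3 218.4] a242 at [0.4828 0.1267 0.021 ]
w9 5234 px [490. 192.] c [ 0.4713 -0.136   0.021 ] len/wid 0.193 0.044 th 14.86 
w9 5684 px [259.5 184.5] c [0.479  0.1287 0.021 ] len/wid 0.178 0.045 th 1.59 hole px [259.7 188.5] a162 at [0.4814 0.1285 0.021 ]
w9 8073 px [ 45.1 159.7] c [0.5061 0.3683 0.021 ] len/wid 0.186 0.058 th -25.58 hole px [35.5 94.5] a42 at [0.5807 0.3608 0.021 ]
[[75, 140, 146], [75, 142, 144], [75, 143, 143], [75, 145, 142], [75, 150, 141], [75, 152, 138], [75, 153, 137], [76, 159, 136], [76, 159, 133], [76, 162, 132], [76, 165, 131], [76, 171, 128], [70, 44, 133], [23, 8, 136], [76, 177, 125]]
w10 5126 px [490.5 189.5] c [ 0.4732 -0.1348  0.021 ] len/wid 0.19 0.043 th 15.0 
w10 5707 px [259.  183.5] c [0.4791 0.1289 0.021 ] len/wid 0.177 0.046 th 1.57 hole px [259.4 187.6] a166 at [0.4815 0.1285 0.021 ]
w10 8203 px [ 46.4 159.3] c [0.5052 0.3647 0.021 ] len/wid 0.186 0.058 th -23.21 hole px [33.2 93.4] a52 at [0.5803 0.3609 0.021 ]
```

View pics/w10_v.png

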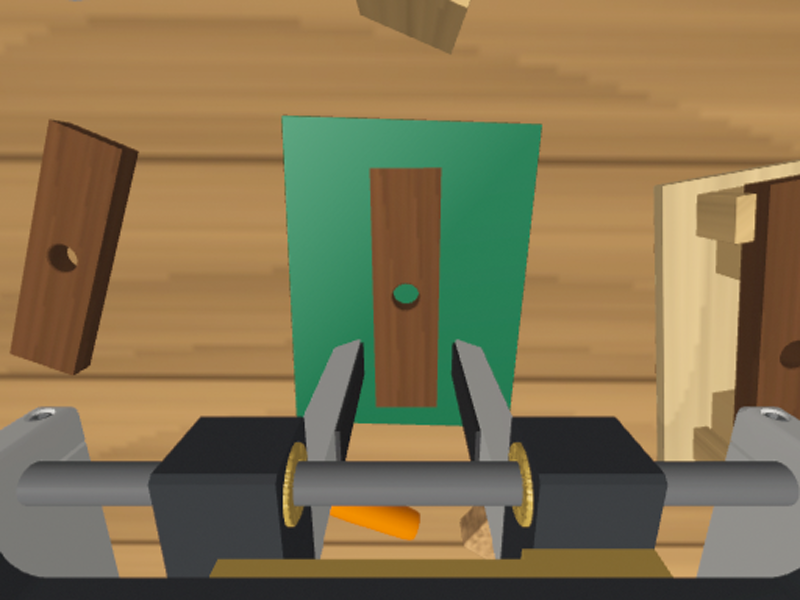

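```bash
python3 - <<'E'
from h import *
RANGES['dark']=((2,110,15),(14,255,125))
def q(n):
    im,C=load(n);im[280:]=255;m,bs=blobs(im,'dark',3000)
    c=min(bs,key=lambda c:abs(cv2.minAreaRect(c)[0][0]-245));return C,quad(c)
C8,q8=q('w8');C,q10=q('w10');print(q8.tolist(),q10.tolist())
t8=q8[np.argsort(q8[:,1])[:2]];t8=t8[np.argsort(t8[:,0])];s=q10[np.argsort(q10[:,1])];t=s[:2][np.argsort(s[:2,0])];b=s[2:][np.argsort(s[2:,0])]
for i in(0,1):print(tri([(C8,t8[i]),(C,t[i])]))
P=onz(C,np.r_[t,b],.021);print(np.round(P,4).tolist());f,n=P[:2].mean(0),P[2:].mean(0);print((f+n)/2,np.degrees(np.arctan2(*(f-n)[[1,0]])),np.linalg.norm(f-n))
E
```

```text
Traceback (most recent call last):
AttributeError: 'NoneType' object has no attribute 'tolist'
```

```bash
cat >> h.py <<'E'
RANGES['dark']=((2,110,15),(14,255,125))
def corners(n,u0,amin=1500):
    im,C=load(n);im[280:]=255;m,bs=blobs(im,'dark',amin)
    c=min(bs,key=lambda c:abs(cv2.minAreaRect(c)[0][0]-u0))[:,0].astype(float)
    i=[np.argmin(c@d) for d in ((.7,1),(-.7,1),(.7,-1),(-.7,-1))]
    return C,c[i]   # TL TR BL BR
def legfit(n,u0,z):
    C,k=corners(n,u0);P=onz(C,k,z);f,b=P[:2].mean(0),P[2:].mean(0)
    print(n,k.tolist(),"centre",np.round((f+b)/2,4),"th rad",round(float(np.arctan2(*(f-b)[[1,0]])),4),"len",round(np.linalg.norm(f-b),4),"wid",np.round(np.linalg.norm(P[0]-P[1]),4))
    return C,k
E
python3 - <<'E'
from h import *
C8,k8=legfit('w8',221,.021);C,k=legfit('w10',259,.021)
for i in(0,1):print(tri([(C8,k8[i]),(C,k[i])]))
E
```

```text
w8 [[194.0, 106.0], [251.0, 106.0], [197.0, 266.0], [234.0, 266.0]] centre [0.5038 0.1304 0.021 ] th rad -0.0786 len 0.1278 wid 0.04
w10 [[237.0, 111.0], [281.0, 108.0], [241.0, 259.0], [278.0, 259.0]] centre [0.4784 0.1286 0.021 ] th rad 0.0082 len 0.1751 wid 0.0459
(array([ 0.56648302,  0.1556151 , -0.02089402]), np.float64(0.0019393124862409127))
(array([0.56783276, 0.10571938, 0.01085531]), np.float64(0.00010539577472445042))
```

Request:
{"api": "step_arm", "payload": {"increments": "-0.2 -0.3 2 0 0 0;0 0 3 0 0 0;0 0 3 0 0 0;0 0 3 0 0 0;0 0 1 0 0 0"}}

```text
time: 9.05
tool_pos: [0.4742, 0.1281, 0.0088]
ee_rot: [3.14, 0.011, 0.006]
wrist_force: [-1.0, 0.6, 1.2]
width: 0.0703
```

Request:
{"api": "step_arm", "payload": {"increments": "0 0 0.4 0 0 0;0 0 0.2 0 0 0;0 0 0 0 0 0"}}

```text
time: 9.35
tool_pos: [0.4796, 0.1295, 0.0094]
ee_rot: [-3.141, -0.002, 0.007]
wrist_force: [0.8, 0.6, -0.1]
width: 0.0703
```

Request:
{"api": "step_arm", "payload": {"increments": "0 0 0.2 0 0 0;0 0 0 0 0 0;0 0 0 0 0 0;0 0 0 0 0 0;0 0 0 0 0 0", "claw": 1}}

```text
time: 9.85
tool_pos: [0.4792, 0.1294, 0.0071]
ee_rot: [3.141, -0.001, 0.007]
wrist_force: [0.1, -1.1, 3.8]
width: 0.0475
```

Request:
{"api": "step_arm", "payload": {"increments": "0 0 -2 0 0 0;0 0 -4 0 0 0;0 0 -4 0 0 0;0 0 -2 0 0 0;0 0 0 0 0 0"}}

```text
time: 10.35
tool_pos: [0.4811, 0.13, 0.1303]
ee_rot: [-3.14, -0.008, 0.007]
wrist_force: [1.4, 0.3, 0.2]
width: 0.0477
```

```bash
python3 cap.py w11; python3 - <<'E'
from h import *
im,C=load('w11');m,bs=blobs(im,'dark',800)
for c in bs:
    print(cv2.boundingRect(c),np.round(cv2.minAreaRect(c)[0],1))
hsv=cv2.cvtColor(im,cv2.COLOR_RGB2HSV);print(hsv[200:380:12,262].tolist())
E
```

```text
10.35 [0.4811 0.13   0.1303] [-3.1403 -0.0079  0.0069] [1.4 0.3 0.2] 0.04773838454322816
(230, 324, 62, 21) [260.5 334. ]
(477, 116, 35, 152) [494.  191.5]
(232, 102, 69, 193) [266. 198.]
(14, 78, 78, 165) [ 46.1 160.9]
[[13, 160, 124], [12, 155, 123], [13, 155, 122], [76, 180, 129], [13, 148, 74], [12, 155, 122], [12, 154, 121], [13, 153, 120], [150, 4, 65], [0, 2, 114], [165, 4, 121], [13, 154, 119], [12, 153, 118], [17, 128, 204], [21, 159, 135]]
```

View pics/w11_v.png

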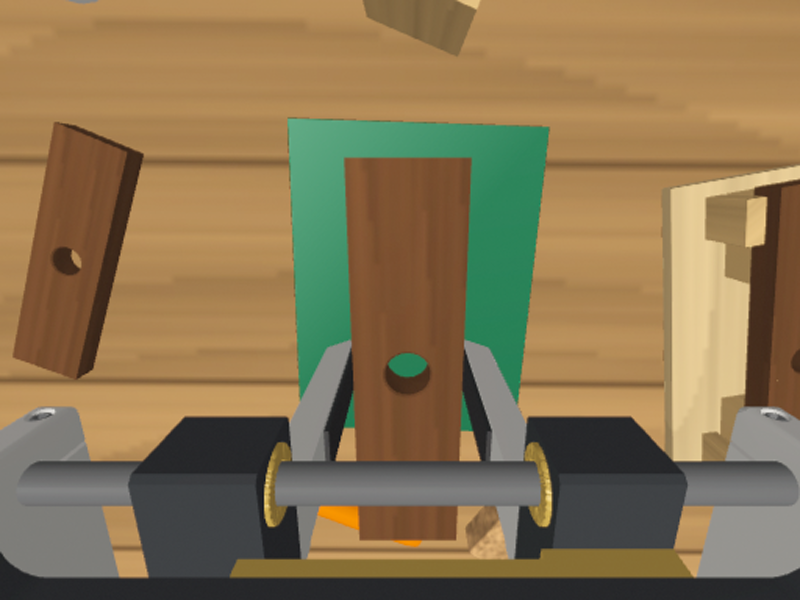

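```bash
cat >> h.py <<'E'
def intool(uv,zt):
    c=calibration("wrist");T=c["tool_from_camera"];e,d=ray((c["camera_matrix"],T[:3,:3],T[:3,3]),uv)
    return e+d*((zt-e[2])/d[:,2])[:,None]
E
python3 - <<'E'
from h import *
for z in(-.011,-.0139,-.016):print(np.round(intool([(260.8,100.8),(260.8,345.6),(260.8,225.3),(260.8,252.8),(260.8,238.7),(221,101),(301,101)],z)*1000,1).tolist())
E
```

```text
[[89.0, -1.1, -11.0], [-92.8, -1.1, -11.0], [9.0, -1.1, -11.0], [-11.7, -1.1, -11.0], [-0.9, -1.1, -11.0], [88.9, -24.7, -11.0], [88.9, 22.8, -11.0]]
[[88.9, -1.1, -13.9], [-89.8, -1.1, -13.9], [10.3, -1.1, -13.9], [-10.1, -1.1, -13.9], [0.5, -1.1, -13.9], [88.8, -24.3, -13.9], [88.7, 22.4, -13.9]]
[[88.8, -1.1, -16.0], [-87.6, -1.1, -16.0], [11.2, -1.1, -16.0], [-8.9, -1.1, -16.0], [1.6, -1.1, -16.0], [88.7, -24.0, -16.0], [88.6, 22.1, -16.0]]
```

Request:
{"api": "step_arm", "payload": {"increments": "0 3 -1 0 0 0;-0.2 4.5 -1 0 0 0;-0.2 4.5 -1 0 0 0;-0.2 3.5 0 0 0 -0.1;0 1 0 0 0 -0.118"}}

```text
time: 10.9
tool_pos: [0.4733, -0.0384, 0.1539]
ee_rot: [-3.141, 0.004, 0.225]
wrist_force: [0.3, 0.2, -1.0]
width: 0.0477
```

Request:
{"api": "step_arm", "payload": {"increments": "0 0 0 0 0 0;0 0 0 0 0 0;0 0 0 0 0 0"}}

```text
time: 11.2
tool_pos: [0.4742, -0.0345, 0.1552]
ee_rot: [-3.14, 0.002, 0.224]
wrist_force: [0.9, 0.4, -0.8]
width: 0.0476
```

```bash
python3 cap.py w12; python3 - <<'E'
from h import *
Cs={n:load(n)[1] for n in('w1','w3','w6','w7','w12')}
px=dict(w1=(182.8,119),w3=(97.5*.64,400*.64),w6=(730.5*.64,342.5*.64),w7=(476.5,166.3))
for n in px: print(n,onz(Cs[n],px[n],.058)[0])
print(tri([(Cs[n],px[n]) for n in('w1','w6')]))
legs('w12',.058)
E
```

```text
11.2 [ 0.4742 -0.0345  0.1552] [-3.1403e+00  2.0000e-03  2.2440e-01] [ 0.9  0.4 -0.8] 0.047558482836191275
w1 [ 0.45205157 -0.1336523   0.058     ]
w3 [ 0.45069953 -0.1300358   0.058     ]
w6 [ 0.45240564 -0.12895869  0.058     ]
w7 [ 0.52728963 -0.11411306  0.058     ]
(array([ 0.45123157, -0.13243247,  0.05391162]), np.float64(0.00045135548895823676))
w12 5603 px [343.1 196.4] c [ 0.4832 -0.1222  0.058 ] len/wid 0.164 0.05 th 9.46 hole px [337.8 226.2] a87 at [ 0.455  -0.1259  0.058 ]
w12 7799 px [266.5 190. ] c [ 0.4688 -0.0409  0.058 ] len/wid 0.201 0.067 th 15.26 hole px [260.5 233.2] a270 at [ 0.4275 -0.0437  0.058 ]
```

View pics/w12_v.png

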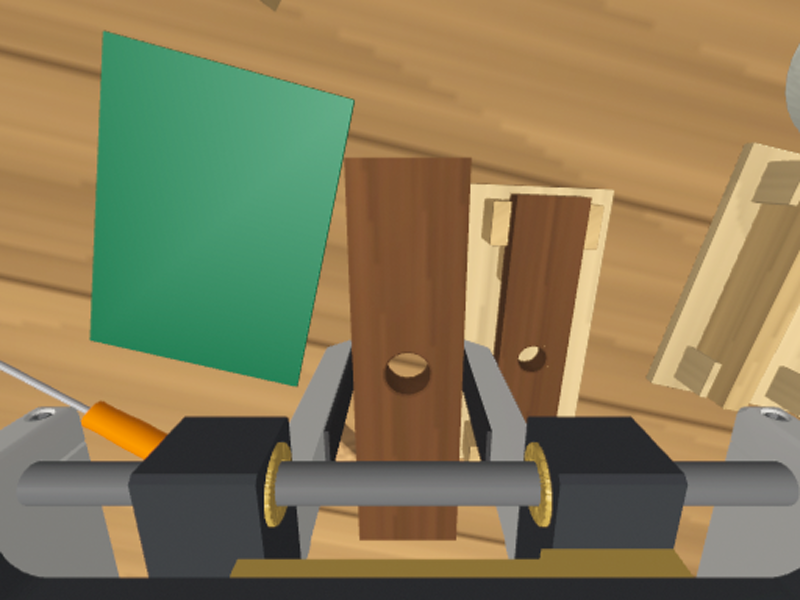

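```bash
cat >> h.py <<'E'
def edge(n,u0,u1,r0,r1,zt,side=1):
    """fit the long edge of a dark leg in rows r0..r1, cols u0..u1; gives line in tool frame: yaw rel. tool x, y at x=0"""
    im,C=load(n);m,_=blobs(im,'dark');uv=[]
    for r in range(r0,r1,2):
        c=np.flatnonzero(m[r,u0:u1]);
        if len(c): uv.append((u0+(c.max()+.5 if side>0 else c.min()-.5),r))
    P=intool(uv,zt);k=np.polyfit(P[:,0],P[:,1],1);r=P[:,1]-np.polyval(k,P[:,0]);g=abs(r)<.0015;k=np.polyfit(P[g,0],P[g,1],1)
    return round(float(k[0]),4),round(float(k[1])*1000,2),int(g.sum()),len(P)
E
python3 - <<'E'
from h import *
for zt in(.092,.097,.102):
    print(zt,"hole",np.round(intool([(340.5,229.1),(340.5,220),(340.5,238),(331,229),(350,229)],zt)*1000,1)[:,:2].tolist())
    print("R",edge('w12',325,400,135,260,zt,1))
print("held R",edge('w12',235,303,110,210,-.0139,1),"L",edge('w12',215,300,110,210,-.0139,-1))
E
```

```text
0.092 hole [[-40.0, 86.5], [-29.3, 85.7], [-50.8, 87.4], [-39.9, 76.1], [-39.9, 97.0]]
R (0.0232, 110.51, 39, 63)
0.097 hole [[-42.3, 88.2], [-31.4, 87.3], [-53.2, 89.1], [-42.2, 77.5], [-42.2, 98.8]]
R (0.0232, 112.61, 39, 63)
0.102 hole [[-44.6, 89.8], [-33.4, 88.9], [-55.7, 90.7], [-44.4, 79.0], [-44.4, 100.6]]
R (0.0232, 114.71, 39, 63)
held R (0.0015, 22.35, 50, 50) L (0.1637, -29.41, 27, 50)
```

Request:
{"api": "step_arm", "payload": {"increments": "0 0 0 0 0 0.022;-1 2.3 0 0 0 0;-1 2.3 0.5 0 0 0;-1 2.2 2 0 0 0;-1 2.2 2.5 0 0 0"}}

```text
time: 11.75
tool_pos: [0.4549, -0.1324, 0.1075]
ee_rot: [3.139, -0.003, 0.203]
wrist_force: [0.1, 0.3, -0.6]
width: 0.0474
```

Request:
{"api": "step_arm", "payload": {"increments": "0 0 2 0 0 0;0 0 1 0 0 0;0 0 0 0 0 0;0 0 0 0 0 0;0 0 0 0 0 0"}}

```text
time: 12.25
tool_pos: [0.4549, -0.1316, 0.078]
ee_rot: [3.14, -0.002, 0.204]
wrist_force: [-0.5, -0.1, -1.3]
width: 0.0477
```

```bash
python3 cap.py w13; python3 - <<'E'
from h import *
im,C=load('w13');cv2.imwrite('pics/w13_c.png',cv2.resize(im[60:360,180:360,::-1],None,fx=2.6,fy=2,interpolation=cv2.INTER_CUBIC)[:600])
E
```

```text
12.25 [ 0.4549 -0.1316  0.078 ] [ 3.1399e+00 -2.3000e-03  2.0370e-01] [-0.5 -0.1 -1.3] 0.04767665771766029
```

View pics/w13_c.png

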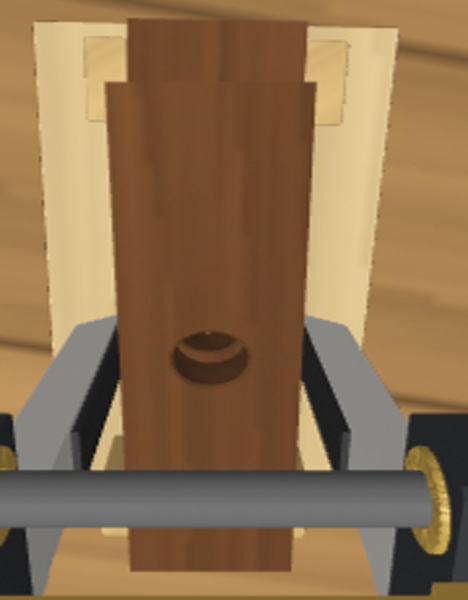

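```bash
python3 - <<'E'
from h import *
im,C=load('w13');m,_=blobs(im,'dark')
def edges(r):
    c=np.flatnonzero(m[r,200:330])+200;return c.min()-.5,c.max()+.5
for zt,rows in((.020,range(74,98,3)),(-.0139,range(108,215,12))):
    L=[];
    for r in rows:
        a,b=edges(r);P=intool([(a,r),(b,r)],zt)*1000;L.append([P[:,0].mean(),P[:,1].mean(),P[1,1]-P[0,1]])
    print(zt,np.round(L,1).tolist())
for u in(235,260,290):
    col=cv2.cvtColor(im,cv2.COLOR_RGB2HSV)[60:112,u];print(u,col[:,2].tolist())
for r in(68.5,69.5,101):print(r,np.round(intool([(260,r)],.020)*1000,1),np.round(intool([(260,r)],-.0139)*1000,1))
E
```

```text
0.02 [[108.0, 0.5, 47.3], [106.1, 0.5, 47.4], [104.2, 0.6, 47.6], [102.2, 0.6, 47.7], [100.3, 0.6, 47.9], [98.3, 0.2, 47.3], [96.4, 0.2, 47.4], [94.4, 0.2, 47.6]]
-0.0139 [[85.1, -0.8, 46.4], [78.3, -0.8, 47.0], [71.3, -1.1, 46.9], [64.1, -0.8, 46.9], [56.8, -1.2, 46.9], [49.3, -0.8, 46.9], [41.5, -1.2, 46.8], [33.6, -0.8, 46.8], [25.5, -1.2, 46.8]]
235 [124, 117, 118, 127, 134, 142, 149, 156, 163, 131, 112, 112, 111, 111, 111, 111, 111, 112, 112, 111, 111, 111, 111, 111, 111, 111, 112, 110, 111, 111, 111, 111, 111, 112, 111, 110, 109, 110, 109, 109, 109, 111, 111, 111, 111, 110, 111, 111, 111, 112, 113, 113]
260 [160, 156, 150, 143, 136, 129, 122, 115, 122, 127, 122, 123, 123, 122, 123, 123, 123, 123, 123, 123, 122, 122, 123, 123, 123, 123, 123, 123, 123, 123, 123, 121, 122, 122, 122, 122, 121, 121, 122, 122, 121, 118, 117, 118, 118, 118, 118, 118, 118, 118, 118, 118]
290 [158, 157, 158, 157, 159, 159, 159, 159, 153, 146, 133, 123, 121, 122, 122, 122, 122, 122, 122, 122, 122, 122, 122, 121, 120, 121, 120, 120, 121, 121, 121, 120, 120, 121, 121, 121, 121, 120, 119, 120, 118, 115, 114, 115, 115, 115, 114, 115, 114, 114, 115, 114]
68.5 [[111.5  -1.5  20. ]] [[106.4  -1.4 -13.9]]
69.5 [[110.8  -1.5  20. ]] [[105.9  -1.4 -13.9]]
101 [[90.4 -1.5 20. ]] [[ 89.   -1.4 -13.9]]
```

```bash
python3 - <<'E'
from h import *
im,C=load('w13');h=cv2.cvtColor(im,cv2.COLOR_RGB2HSV)
for u in(255,261,267): print(u,[(r,int(h[r,u,2])) for r in range(220,258)])
for r in(226,228,230,232,234,236,238,240): print(r,np.round(intool([(261,r)],.020)*1000,1)[0,:2],np.round(intool([(261,r)],.0041)*1000,1)[0,:2],np.round(intool([(261,r)],-.0139)*1000,1)[0,:2])
E
which true >/dev/null
```

```text
255 [(220, 110), (221, 109), (222, 110), (223, 110), (224, 110), (225, 110), (226, 93), (227, 61), (228, 55), (229, 55), (230, 58), (231, 59), (232, 60), (233, 61), (234, 72), (235, 94), (236, 106), (237, 109), (238, 110), (239, 109), (240, 78), (241, 63), (242, 63), (243, 62), (244, 63), (245, 64), (246, 63), (247, 63), (248, 61), (249, 61), (250, 61), (251, 77), (252, 93), (253, 100), (254, 106), (255, 107), (256, 107), (257, 107)]
261 [(220, 113), (221, 113), (222, 113), (223, 113), (224, 113), (225, 98), (226, 74), (227, 65), (228, 65), (229, 65), (230, 62), (231, 61), (232, 62), (233, 61), (234, 62), (235, 80), (236, 98), (237, 109), (238, 110), (239, 109), (240, 110), (241, 80), (242, 68), (243, 68), (244, 65), (245, 67), (246, 68), (247, 69), (248, 70), (249, 70), (250, 70), (251, 69), (252, 84), (253, 101), (254, 107), (255, 111), (256, 111), (257, 112)]
267 [(220, 116), (221, 116), (222, 116), (223, 116), (224, 117), (225, 116), (226, 110), (227, 79), (228, 69), (229, 67), (230, 69), (231, 66), (232, 66), (233, 77), (234, 95), (235, 99), (236, 103), (237, 103), (238, 103), (239, 89), (240, 69), (241, 66), (242, 67), (243, 67), (244, 68), (245, 70), (246, 71), (247, 70), (248, 71), (249, 71), (250, 73), (251, 103), (252, 108), (253, 115), (254, 117), (255, 116), (256, 116), (257, 116)]
226 [-4.8 -0.8] [ 2.1 -0.8] [10.  -0.8]
228 [-6.6 -0.8] [ 0.5 -0.8] [ 8.6 -0.8]
230 [-8.3 -0.8] [-1.1 -0.8] [ 7.1 -0.8]
232 [-10.1  -0.8] [-2.7 -0.8] [ 5.7 -0.8]
234 [-11.8  -0.8] [-4.3 -0.8] [ 4.2 -0.8]
236 [-13.6  -0.8] [-5.9 -0.8] [ 2.8 -0.8]
238 [-15.4  -0.8] [-7.6 -0.8] [ 1.3 -0.8]
240 [-17.2  -0.8] [-9.2 -0.8] [-0.2 -0.8]
```

Request:
{"api": "step_arm", "payload": {"increments": "-0.3 0.06 0 0 0 0.008;0 0 0.6 0 0 0;0 0 0.4 0 0 0;0 0 0.2 0 0 0;0 0 0 0 0 0"}}

```text
time: 12.8
tool_pos: [0.4505, -0.1327, 0.0638]
ee_rot: [-3.141, 0.001, 0.195]
wrist_force: [-0.7, 0.5, -0.3]
width: 0.0478
```

Request:
{"api": "step_arm", "payload": {"increments": "0 0 0.2 0 0 0;0 0 0.2 0 0 0;0 0 0 0 0 0"}}

```text
time: 13.1
tool_pos: [0.4512, -0.1331, 0.062]
ee_rot: [3.141, -0.001, 0.195]
wrist_force: [-3.3, 1.2, 6.4]
width: 0.0475
```

Request:
{"api": "step_arm", "payload": {"increments": "0 0 0 0 0 0;0 0 0 0 0 0;0 0 -2 0 0 0;0 0 -4 0 0 0;0 0 -4 0 0 0", "claw": -0.5}}

```text
time: 13.6
tool_pos: [0.4502, -0.1326, 0.1604]
ee_rot: [-3.14, 0.002, 0.195]
wrist_force: [1.2, -0.2, 0.1]
width: 0.0705
```

Request:
{"api": "step_arm", "payload": {"increments": "0 0 -1 0 0 0;0 0 0 0 0 0;0 0 0 0 0 0;0 0 0 0 0 0"}}

```text
time: 14.0
tool_pos: [0.4498, -0.1324, 0.1679]
ee_rot: [-3.139, 0.004, 0.195]
wrist_force: [0.2, -0.0, -0.3]
width: 0.0703
```

```bash
python3 cap.py w14; python3 - <<'E'
from h import *
im,C=load('w14');m,_=blobs(im,'dark')
z0=.107
for zt,rows in((z0,range(92,106,2)),(z0-.018,range(112,250,10))):
    L=[]
    for r in rows:
        c=np.flatnonzero(m[r,200:330])+200
        if len(c):
            P=intool([(c.min()-.5,r),(c.max()+.5,r)],zt)*1000;L.append([r,P[:,0].mean(),P[:,1].mean(),P[1,1]-P[0,1]])
    print(zt,np.round(L,1).tolist())
h=cv2.cvtColor(im,cv2.COLOR_RGB2HSV);print([(r,int(h[r,261,2])) for r in list(range(80,115))+list(range(175,205))])
S=cam('side');C10=load('w10')[1];C11=load('w11')[1]
print('bench hole',tri([(S,(241*.64,491*.64)),(C10,(63*.64,257*.64)),(C11,(67*.64,260*.64))]),onz(C10,(63*.64,257*.64),.018),onz(C11,(67*.64,260*.64),.018))
P=onz(C10,np.array([(50,121),(11,352),(123,150),(73,374)])*.64,.018);print(P, [np.arctan2(*(P[i]-P[i+1])[[1,0]]) for i in(0,2)])
E
```

```text
14.0 [ 0.4498 -0.1324  0.1679] [-3.1391  0.0038  0.1948] [ 0.2 -0.  -0.3] 0.07029686090630821
0.107 [[92.0, 102.7, 0.2, 47.2], [94.0, 100.8, 0.2, 47.3], [96.0, 98.9, 0.2, 47.4], [98.0, 97.0, -0.3, 46.5], [100.0, 95.1, -0.3, 46.6], [102.0, 93.1, -0.3, 46.7], [104.0, 91.2, -0.3, 48.8]]
0.089 [[112.0, 83.3, -0.3, 46.1], [122.0, 74.0, -0.3, 46.5], [132.0, 64.5, 0.2, 46.0], [142.0, 54.9, 0.2, 46.5], [152.0, 45.0, -0.3, 46.0], [162.0, 34.9, -0.3, 46.5], [172.0, 24.6, 0.2, 45.9], [182.0, 14.1, 0.2, 46.4], [192.0, 3.3, -0.3, 45.9], [202.0, -7.7, -0.3, 46.4], [212.0, -18.9, 0.3, 45.8], [222.0, -30.4, 0.3, 46.3], [232.0, -42.2, -0.3, 45.8], [242.0, -54.2, 15.2, 77.2]]
[(80, 114), (81, 114), (82, 114), (83, 114), (84, 114), (85, 114), (86, 114), (87, 114), (88, 114), (89, 114), (90, 114), (91, 114), (92, 114), (93, 114), (94, 115), (95, 114), (96, 113), (97, 112), (98, 113), (99, 113), (100, 113), (101, 113), (102, 113), (103, 114), (104, 111), (105, 111), (106, 111), (107, 111), (108, 110), (109, 111), (110, 111), (111, 111), (112, 111), (113, 111), (114, 111), (175, 107), (176, 107), (177, 107), (178, 108), (179, 106), (180, 106), (181, 106), (182, 106), (183, 91), (184, 203), (185, 209), (186, 209), (187, 209), (188, 209), (189, 209), (190, 208), (191, 157), (192, 77), (193, 56), (194, 57), (195, 57), (196, 81), (197, 65), (198, 61), (199, 62), (200, 63), (201, 68), (202, 92), (203, 103), (204, 104)]
bench hole (array([0.50514137, 0.37305861, 0.01637919]), np.float64(0.001838885299898208)) [[0.50613562 0.37239311 0.018     ]] [[0.50615099 0.37241596 0.018     ]]
[[0.59606129 0.36076975 0.018     ]
 [0.43254083 0.42839257 0.018     ]
 [0.57846529 0.31640936 0.018     ]
 [0.41439176 0.38516696 0.018     ]] [np.float64(-0.3921269870032163), np.float64(-0.3968335724388558)]
```

View pics/w14_v.png

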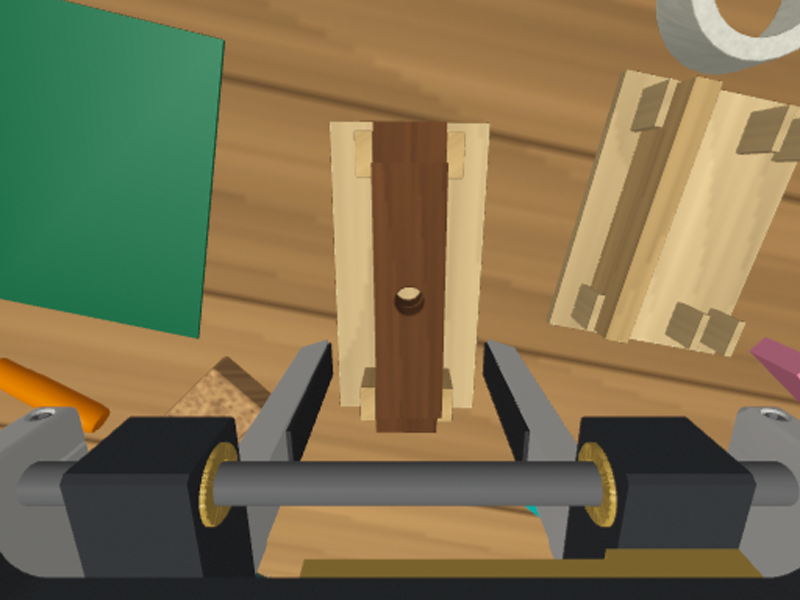

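Request:
{"api": "step_arm", "payload": {"increments": "0 0 0 0 0 -0.08;0 0 0 0 0 -0.147;0 0 0 0 0 -0.147;0 0 0 0 0 -0.147;0 0 0 0 0 -0.147"}}

```text
time: 14.55
tool_pos: [0.4502, -0.1326, 0.1687]
ee_rot: [-3.139, 0.001, 0.869]
wrist_force: [-0.5, 0.5, -0.8]
width: 0.0704
```

Request:
{"api": "step_arm", "payload": {"increments": "0 0 0 0 0 -0.147;0 0 0 0 0 -0.147;0 0 0 0 0 -0.147;0 0 0 0 0 -0.147;0 0 0 0 0 -0.147"}}

```text
time: 15.05
tool_pos: [0.4502, -0.1326, 0.1687]
ee_rot: [-3.139, -0.001, 1.604]
wrist_force: [1.0, -1.1, 0.4]
width: 0.0704
```

Request:
{"api": "step_arm", "payload": {"increments": "0 0 0 0 0 -0.147;0 0 0 0 0 -0.147;0 0 0 0 0 -0.147;0 0 0 0 0 -0.147;0 0 0 0 0 -0.147"}}

```text
time: 15.55
tool_pos: [0.4502, -0.1326, 0.1687]
ee_rot: [-3.14, -0.003, 2.339]
wrist_force: [-0.6, -0.1, 0.5]
width: 0.0707
```

Request:
{"api": "step_arm", "payload": {"increments": "0 0 0 0 0 -0.147;0 0 0 0 0 -0.147;0 0 0 0 0 -0.121;0 0 0 0 0 0"}}

```text
time: 15.95
tool_pos: [0.4503, -0.1326, 0.1689]
ee_rot: [-3.142, -0.003, 2.748]
wrist_force: [0.4, -0.5, 0.5]
width: 0.0704
```

```bash
python3 - <<'E'
from h import *
o=get_obs();print(o['time'],np.round(o['tool_pos'],4),np.round(o['ee_rot'],4),np.round(o['joint_positions'],2))
E
```

```text
15.95 [ 0.4503 -0.1326  0.1689] [-3.1415e+00 -2.8000e-03  2.7475e+00] [-0.41 -0.08  1.61 -0.    1.61 -1.58]
```

Request:
{"api": "step_arm", "payload": {"increments": "1 3.4 0 0 0 0;1.3 4.5 0 0 0 0;1.3 4.5 0 0 0 0;1.3 4.5 0 0 0 0;1.3 4.5 0 0 0 0"}}

```text
time: 16.45
tool_pos: [0.4753, 0.0902, 0.1696]
ee_rot: [-3.141, -0.001, 2.744]
wrist_force: [0.3, 0.5, 0.4]
width: 0.071
```

Request:
{"api": "step_arm", "payload": {"increments": "1.3 4.5 0 0 0 0;1.3 4.5 0 0 0 0;1.3 4.5 0 0 0 0;1.3 4.5 0 0 0 0;1.3 4.5 0 0 0 0"}}

```text
time: 16.95
tool_pos: [0.5016, 0.323, 0.1693]
ee_rot: [-3.14, -0.001, 2.745]
wrist_force: [-0.5, 0.9, 0.2]
width: 0.0707
```

Request:
{"api": "step_arm", "payload": {"increments": "1.3 4.5 1 0 0 0;0.3 0.5 2 0 0 0;0 0 0 0 0 0;0 0 0 0 0 0;0 0 0 0 0 0"}}

```text
time: 17.45
tool_pos: [0.5071, 0.3727, 0.1414]
ee_rot: [3.141, 0.001, 2.746]
wrist_force: [0.7, -0.4, -0.7]
width: 0.0702
```

```bash
python3 cap.py w15; python3 - <<'E'
from h import *
C,k=legfit('w15',260,.018)
legs('w15',.018)
print(np.round(intool(k,.119)*1000,1)[:,:2].tolist())
print('L',edge('w15',200,330,120,230,.119,-1),'R',edge('w15',200,330,120,230,.119,1))
E
```

```text
17.45 [0.5071 0.3727 0.1414] [3.1410e+00 9.0000e-04 2.7456e+00] [ 0.7 -0.4 -0.7] 0.0701961348326419
w15 [[238.0, 103.0], [281.0, 103.0], [242.0, 251.0], [278.0, 251.0]] centre [0.5045 0.3744 0.018 ] th rad 2.7476 len 0.1771 wid 0.0461
w15 5850 px [259.5 177. ] c [0.5044 0.3742 0.018 ] len/wid 0.177 0.046 th -21.49 hole px [260.1 180.6] a142 at [0.5021 0.3758 0.018 ]
[[91.6, -22.3], [91.6, 23.2], [-82.9, -21.6], [-82.9, 23.1]]
L (-0.0029, -22.31, 55, 55) R (-0.0019, 23.94, 55, 55)
```

Request:
{"api": "step_arm", "payload": {"increments": "0.3 0.1 3 0 0 0;0 0 4 0 0 0;0 0 4 0 0 0;0 0 1.8 0 0 0;0 0 0.4 0 0 0"}}

```text
time: 18.0
tool_pos: [0.5029, 0.3736, 0.0061]
ee_rot: [-3.138, -0.003, 2.746]
wrist_force: [-0.2, 0.1, -0.2]
width: 0.0704
```

Request:
{"api": "step_arm", "payload": {"increments": "0 0 0 0 0 0;0 0 0 0 0 0;0 0 0 0 0 0"}}

```text
time: 18.3
tool_pos: [0.5057, 0.3763, 0.0111]
ee_rot: [3.138, 0.003, 2.747]
wrist_force: [-0.7, 1.1, -0.3]
width: 0.0703
```

Request:
{"api": "step_arm", "payload": {"increments": "0 0 0.3 0 0 0;0 0 0.3 0 0 0;0 0 0 0 0 0;0 0 0 0 0 0"}}

```text
time: 18.7
tool_pos: [0.5039, 0.3755, 0.0021]
ee_rot: [-3.141, -0.0, 2.748]
wrist_force: [0.6, -0.6, 0.1]
width: 0.0706
```

Request:
{"api": "step_arm", "payload": {"increments": "0 0 0 0 0 0;0 0 0 0 0 0;0 0 0 0 0 0;0 0 0 0 0 0;0 0 0 0 0 0", "claw": 1}}

```text
time: 19.2
tool_pos: [0.5041, 0.3753, 0.0024]
ee_rot: [-3.141, -0.0, 2.748]
wrist_force: [-1.1, -0.7, 0.8]
width: 0.0481
```

Request:
{"api": "step_arm", "payload": {"increments": "0 0 -3 0 0 0;0 0 -4 0 0 0;0 0 -4 0 0 0;0 0 -4 0 0 0;0 0 -1 0 0 0"}}

```text
time: 19.7
tool_pos: [0.5064, 0.3771, 0.1685]
ee_rot: [3.133, 0.006, 2.748]
wrist_force: [0.3, 0.2, -0.4]
width: 0.0476
```

Request:
{"api": "step_arm", "payload": {"increments": "0 0 0 0 0 0;0 0 0 0 0 0;0 0 0 0 0 0"}}

```text
time: 20.0
tool_pos: [0.5027, 0.3747, 0.1586]
ee_rot: [-3.136, -0.004, 2.748]
wrist_force: [-0.9, -0.0, -2.3]
width: 0.0482
```

```bash
python3 cap.py w16; python3 - <<'E'
from h import *
im,C=load('w16');h=cv2.cvtColor(im,cv2.COLOR_RGB2HSV)
print([(r,h[r,261].tolist()) for r in list(range(96,108))+list(range(220,258,1))+list(range(338,352))])
print(edge('w16',235,310,110,210,-.012,1),edge('w16',200,300,110,190,-.012,-1))
E
```

```text
20.0 [0.5027 0.3747 0.1586] [-3.1364 -0.0037  2.7477] [-0.9 -0.  -2.3] 0.04820205719070339
[(96, [17, 134, 168]), (97, [17, 133, 167]), (98, [17, 132, 166]), (99, [16, 137, 156]), (100, [13, 151, 127]), (101, [12, 150, 122]), (102, [13, 150, 122]), (103, [13, 153, 122]), (104, [13, 155, 123]), (105, [13, 158, 121]), (106, [13, 155, 123]), (107, [13, 155, 122]), (220, [13, 152, 121]), (221, [13, 154, 121]), (222, [13, 155, 120]), (223, [13, 154, 121]), (224, [13, 156, 121]), (225, [13, 152, 116]), (226, [16, 140, 159]), (227, [17, 133, 177]), (228, [17, 132, 178]), (229, [17, 131, 173]), (230, [17, 135, 160]), (231, [16, 134, 147]), (232, [16, 137, 132]), (233, [16, 136, 131]), (234, [16, 136, 146]), (235, [16, 135, 159]), (236, [17, 132, 172]), (237, [17, 131, 175]), (238, [17, 131, 173]), (239, [17, 134, 171]), (240, [17, 134, 168]), (241, [16, 137, 149]), (242, [13, 145, 81]), (243, [13, 147, 66]), (244, [12, 148, 67]), (245, [13, 155, 66]), (246, [13, 151, 66]), (247, [12, 146, 68]), (248, [12, 148, 67]), (249, [13, 140, 69]), (250, [13, 147, 66]), (251, [13, 151, 66]), (252, [12, 148, 67]), (253, [13, 152, 104]), (254, [13, 152, 106]), (255, [13, 154, 119]), (256, [13, 154, 121]), (257, [13, 154, 121]), (338, [12, 153, 122]), (339, [13, 156, 121]), (340, [13, 156, 121]), (341, [13, 155, 122]), (342, [13, 155, 122]), (343, [13, 155, 122]), (344, [13, 155, 122]), (345, [13, 157, 122]), (346, [13, 155, 123]), (347, [17, 133, 177]), (348, [17, 129, 184]), (349, [17, 129, 186]), (350, [17, 131, 189]), (351, [17, 132, 190])]
(-0.3855, 36.34, 17, 50) (0.0029, -22.77, 40, 40)
```

Request:
{"api": "step_arm", "payload": {"increments": "-0.6 -1.5 0 0 0 0;-1.3 -4.5 0 0 0 0;-1.3 -4.5 0 0 0 0;-1.3 -4.5 0 0 0 0;-1.3 -4.5 0 0 0 0"}}

```text
time: 20.55
tool_pos: [0.4817, 0.1705, 0.1615]
ee_rot: [-3.14, -0.001, 2.748]
wrist_force: [1.1, 0.3, -1.1]
width: 0.0475
```

Request:
{"api": "step_arm", "payload": {"increments": "-1.3 -4.5 0 0 0 0;-1.3 -4.5 0 0 0 0;-1.3 -4.5 0 0 0 0;-1.3 -4.5 0 0 0 0;-1.3 -4.5 0 0 0 0"}}

```text
time: 21.05
tool_pos: [0.4549, -0.0618, 0.1618]
ee_rot: [-3.141, -0.001, 2.747]
wrist_force: [1.2, -0.3, -0.8]
width: 0.0482
```

Request:
{"api": "step_arm", "payload": {"increments": "-1.3 -4.5 0 0 0 0;-1 -2.5 0 0 0 0;0 0 0 0 0 -0.147;0 0 0 0 0 -0.147;0 0 0 0 0 -0.147"}}

```text
time: 21.55
tool_pos: [0.4496, -0.1339, 0.1616]
ee_rot: [3.141, -0.002, -3.09]
wrist_force: [-0.6, -0.4, -1.4]
width: 0.0477
```

Request:
{"api": "step_arm", "payload": {"increments": "0 0 0 0 0 -0.147;0 0 2.2 0 0 0;0 0 2.5 0 0 0;0 0 1.5 0 0 0;0 0 0.4 0 0 0"}}

```text
time: 22.05
tool_pos: [0.4483, -0.1327, 0.0935]
ee_rot: [3.139, -0.005, -2.948]
wrist_force: [0.2, -0.8, -1.1]
width: 0.0474
```

Request:
{"api": "step_arm", "payload": {"increments": "0 0 0 0 0 0;0 0 0 0 0 0;0 0 0 0 0 0;0 0 0 0 0 0;0 0 0 0 0 0"}}

```text
time: 22.55
tool_pos: [0.4513, -0.1331, 0.0971]
ee_rot: [-3.141, 0.001, -2.947]
wrist_force: [0.4, -0.1, -1.5]
width: 0.048
```

```bash
python3 cap.py w17; cat > chk.py <<'E'
import sys
from h import *
n,zb=sys.argv[1],float(sys.argv[2])
im,C=load(n);m,_=blobs(im,'dark');h=cv2.cvtColor(im,cv2.COLOR_RGB2HSV)
prev=None
for r in range(50,240,6):
    c=np.flatnonzero(m[r,200:330])+200
    if len(c): print(r,c.min()-.5,c.max()+.5,[np.round(intool([((c.min()+c.max())/2,r)],z)[0,:2]*1000,1).tolist() for z in(zb,-.0156)])
for u in(249,255,261,267,273): print(u,' '.join(str(int(v)) for v in h[218:262,u,2]))
print(' '.join(str(int(v)) for v in h[45:105,270,2]))
E
python3 chk.py w17 .018
```

```text
22.55 [ 0.4513 -0.1331  0.0971] [-3.1408e+00  1.0000e-03 -2.9473e+00] [ 0.4 -0.1 -1.5] 0.04801368570219512
68 232.5 295.5 [[109.8, 3.4], [104.8, 3.0]]
74 232.5 295.5 [[106.0, 3.5], [101.7, 3.0]]
80 232.5 295.5 [[102.2, 3.5], [98.5, 3.0]]
86 232.5 294.5 [[98.4, 3.1], [95.4, 2.8]]
92 232.5 294.5 [[94.5, 3.1], [92.2, 2.8]]
98 232.5 294.5 [[90.6, 3.2], [88.9, 2.8]]
104 220.5 301.5 [[86.7, 1.4], [85.6, 1.3]]
110 220.5 300.5 [[82.6, 1.1], [82.3, 1.0]]
116 220.5 300.5 [[78.6, 1.1], [78.9, 1.0]]
122 220.5 300.5 [[74.5, 1.1], [75.5, 1.0]]
128 221.5 300.5 [[70.3, 1.4], [72.1, 1.3]]
134 221.5 300.5 [[66.1, 1.4], [68.6, 1.3]]
140 221.5 299.5 [[61.8, 1.1], [65.1, 1.0]]
146 221.5 299.5 [[57.5, 1.1], [61.5, 1.0]]
152 222.5 299.5 [[53.1, 1.4], [57.8, 1.3]]
158 222.5 299.5 [[48.7, 1.4], [54.2, 1.3]]
164 222.5 298.5 [[44.2, 1.0], [50.5, 1.0]]
170 222.5 298.5 [[39.7, 1.0], [46.7, 1.0]]
176 223.5 298.5 [[35.1, 1.4], [42.9, 1.3]]
182 223.5 298.5 [[30.4, 1.4], [39.0, 1.3]]
188 223.5 297.5 [[25.7, 1.0], [35.1, 1.0]]
194 223.5 297.5 [[20.9, 1.0], [31.1, 1.0]]
200 224.5 297.5 [[16.1, 1.4], [27.1, 1.3]]
206 2
[... 616 characters left out ...]
11 77 69 92 104 114 116 116 116 115 117 117 116 117 118 116 105 67 60 60 61 61 63 64 63 61 62 62 91 94 112 115 115 114 114 114 116
267 112 112 112 112 112 113 112 112 112 93 110 113 114 113 113 113 113 113 113 113 113 113 92 67 63 63 62 62 61 60 60 59 59 71 86 93 110 112 111 112 112 112 112 112
273 124 124 124 124 124 124 124 124 123 124 123 124 122 108 110 108 84 67 60 59 59 58 58 58 58 58 57 59 67 86 89 100 113 115 115 115 116 115 116 116 115 114 115 114
182 181 181 181 181 181 181 182 181 180 180 179 179 177 177 178 178 178 179 180 153 118 113 114 113 113 113 113 113 114 114 114 114 115 115 114 115 114 114 115 114 114 114 115 114 115 114 115 115 115 114 114 115 114 115 113 112 112 113 112
```

```bash
python3 - <<'E'
from h import *
print(calibration('wrist')['camera_matrix'],calibration('wrist')['tool_from_camera'])
print(intool([(261,236),(260.5,236)],.02))
E
```

```text
[[266.98164702   0.         260.58324658]
 [  0.         266.98164702 190.60458453]
 [  0.           0.           1.        ]] [[-4.59059450e-04  9.60154968e-01  2.79467755e-01  8.06842837e-02]
 [ 9.99999279e-01  7.50916100e-04 -9.37269863e-04  9.09193764e-04]
 [-1.10978115e-03  2.79467123e-01 -9.60154621e-01 -1.78061580e-01]
 [ 0.00000000e+00  0.00000000e+00  0.00000000e+00  1.00000000e+00]]
[[-0.0153968   0.00142366  0.02      ]
 [-0.01539639  0.00101722  0.02      ]]
```

```bash
python3 - <<'E'
from h import *
for z in(.034,.037,.040,.043):
    P=intool([(232.2,77),(296,77),(232.2,92),(295,92)],z)*1000;print(z,P[1,1]-P[0,1],P[3,1]-P[2,1],(P[1,1]+P[0,1])/2,intool([(260,65.5)],z)[0]*1000)
P=intool([(220.5,110),(301,110)],-.0156)*1000;print(P[1,1]-P[0,1],P[:,1].mean())
print('held near bottom rim',intool([(261,241.7)],.0024)[0]*1000,'top rims',intool([(261,225.5),(261,252.6)],-.0156)*1000)
for z in(.017,.019,.021):print(z,intool([(261,227.8)],z)[0]*1000)
E
```

```text
0.034 46.963762128474215 46.910073923031725 3.7477467510926257 [113.81205337   0.73515944  34.        ]
0.037 47.62815068091453 47.5737029573355 3.7879032893418287 [114.28070643   0.7326974   37.        ]
0.04 48.29253923335485 48.23733199163927 3.8280598275910336 [114.7493595    0.73023537  40.        ]
0.043 48.95692778579517 48.90096102594304 3.868216365840235 [115.21801256   0.72777333  43.        ]
46.89705584502031 1.1911359540699529
held near bottom rim [-11.51511826   1.37783694   2.4       ] top rims [[  9.45293712   1.33136107 -15.6       ]
 [-10.49019334   1.33090606 -15.6       ]]
0.017 [-6.81550872  1.41602929 17.        ]
0.019 [-7.71265917  1.42122597 19.        ]
0.021 [-8.60980962  1.42642264 21.        ]
```

```bash
python3 - <<'E'
from h import *
im,C=load('w14');h=cv2.cvtColor(im,cv2.COLOR_RGB2HSV)
print([(r,h[r,250].tolist()) for r in range(72,84)])
for u in(252,258,261,264,270):print(u,' '.join(str(int(v)) for v in h[178:208,u,2]))
f=lambda r,z:round(float(intool([(261,r)],z)[0,0])*1000,1)
for d in(0,-.003,.003):
  print(d,'fixed far',f(78,.110+d),f(79,.110+d),'first far',f(103.5,.092+d),'first rims',f(183.3,.092+d),f(201.8,.092+d),'bottom rim',f(196.5,.110+d),'195.5',f(195.5,.110+d),'through',f(190.8,.130+d))
im,C=load('w17');h=cv2.cvtColor(im,cv2.COLOR_RGB2HSV);print([(r,int(h[r,250,2]),int(h[r,275,2])) for r in range(92,108)])
print(f(101,-.0156),f(102,-.0156),'first far?',[f(r,.0195) for r in(97,98,99)])
E
```

```text
[(72, [16, 144, 110]), (73, [16, 144, 119]), (74, [16, 141, 130]), (75, [17, 139, 139]), (76, [17, 138, 148]), (77, [15, 145, 134]), (78, [13, 160, 110]), (79, [13, 162, 107]), (80, [13, 161, 106]), (81, [13, 160, 107]), (82, [13, 156, 106]), (83, [13, 161, 106])]
252 112 113 113 111 111 112 112 112 111 112 113 101 95 84 82 81 83 90 101 111 113 113 112 113 113 113 113 113 113 113
258 103 103 104 103 104 103 145 200 204 204 204 204 202 121 60 52 56 58 64 59 58 57 56 78 97 101 101 101 101 101
261 108 106 106 106 106 91 203 209 209 209 209 209 208 157 77 56 57 57 81 65 61 62 63 68 92 103 104 104 105 105
264 109 108 108 108 108 97 184 208 210 210 210 210 188 94 62 62 59 72 76 62 63 64 67 81 102 108 109 108 108 108
270 107 106 106 105 105 106 106 106 105 98 91 93 91 77 67 63 62 62 71 85 98 105 106 106 106 107 106 107 106 105
0 fixed far 114.2 113.3 first far 89.4 first rims 10.0 -10.4 bottom rim -10.1 195.5 -8.9 through -9.2
-0.003 fixed far 113.9 112.9 first far 89.3 first rims 10.8 -9.3 bottom rim -9.2 195.5 -8.0 through -8.4
0.003 fixed far 114.6 113.6 first far 89.5 first rims 9.2 -11.4 bottom rim -11.1 195.5 -9.9 through -10.1
[(92, 110, 120), (93, 110, 119), (94, 109, 119), (95, 110, 119), (96, 109, 120), (97, 110, 119), (98, 112, 122), (99, 115, 123), (100, 116, 122), (101, 115, 122), (102, 116, 123), (103, 116, 123), (104, 115, 123), (105, 116, 124), (106, 116, 124), (107, 116, 124)]
87.3 86.7 first far? [91.4, 90.7, 90.0]
```

Request:
{"api": "step_arm", "payload": {"increments": "0.1 0.2 0 0 0 0;0 0 0.6 0 0 0;0 0 0.5 0 0 0;0 0 0.3 0 0 0;0 0 0 0 0 0"}}

```text
time: 23.1
tool_pos: [0.449, -0.1309, 0.0814]
ee_rot: [3.141, -0.002, -2.947]
wrist_force: [-0.2, -0.5, -1.7]
width: 0.0479
```

Request:
{"api": "step_arm", "payload": {"increments": "0 0 0 0 0 0;0 0 0 0 0 0"}}

```text
time: 23.3
tool_pos: [0.4497, -0.1312, 0.0826]
ee_rot: [-3.141, 0.0, -2.947]
wrist_force: [0.3, -1.6, -1.5]
width: 0.0477
```

```bash
python3 cap.py w18; python3 chk.py w18 .004 | grep -v "^1[0-9][0-9]\|^2[0-3][0-9] 22"; python3 - <<'E'
from h import *
im,C=load('w18');h=cv2.cvtColor(im,cv2.COLOR_RGB2HSV)
print([(r,int(h[r,250,2]),int(h[r,275,2])) for r in range(90,108)])
f=lambda r,z:round(float(intool([(261,r)],z)[0,0])*1000,1)
for r in range(232,246,2):print(r,f(r,.0024),f(r,.0044),f(r,.0064))
E
```

```text
23.3 [ 0.4497 -0.1312  0.0826] [-3.1413e+00  3.0000e-04 -2.9474e+00] [ 0.3 -1.6 -1.5] 0.04772893431038914
68 227.5 294.5 [[107.7, 1.4], [104.8, 1.3]]
74 227.5 294.5 [[104.2, 1.4], [101.7, 1.3]]
80 227.5 294.5 [[100.7, 1.4], [98.5, 1.3]]
86 227.5 294.5 [[97.1, 1.4], [95.4, 1.3]]
92 227.5 294.5 [[93.5, 1.4], [92.2, 1.3]]
98 227.5 293.5 [[89.9, 1.1], [88.9, 1.0]]
249 115 116 116 116 116 117 116 116 117 116 116 114 105 87 67 71 97 85 68 65 63 61 60 61 61 62 60 62 65 67 90 101 105 114 115 115 115 115 115 115 115 115 115 115
255 119 119 119 119 119 119 119 119 113 90 63 58 60 60 59 61 63 62 69 95 107 116 104 64 57 56 58 59 59 59 60 61 62 63 88 98 112 117 117 118 116 117 116 117
261 114 114 113 113 114 114 114 110 74 60 59 60 62 62 62 61 60 60 66 88 100 111 113 101 66 60 60 61 61 62 62 63 61 61 61 91 94 112 114 114 113 114 114 115
267 111 111 111 112 112 112 110 111 111 85 62 59 58 56 57 69 84 98 110 113 112 113 91 66 62 62 62 61 61 59 60 58 58 70 86 94 110 111 111 112 111 111 111 112
273 123 123 123 123 123 123 123 123 123 123 123 122 122 107 108 107 84 67 60 58 58 57 57 56 57 57 57 58 67 86 87 99 113 115 115 115 115 115 116 114 114 114 114 114
[(90, 106, 120), (91, 106, 119), (92, 106, 120), (93, 106, 119), (94, 107, 120), (95, 106, 120), (96, 106, 120), (97, 107, 120), (98, 106, 120), (99, 111, 121), (100, 114, 122), (101, 114, 122), (102, 114, 122), (103, 116, 122), (104, 115, 123), (105, 115, 124), (106, 115, 124), (107, 115, 123)]
232 -3.6 -4.6 -5.5
234 -5.2 -6.2 -7.1
236 -6.9 -7.8 -8.8
238 -8.5 -9.5 -10.5
240 -10.1 -11.1 -12.1
242 -11.8 -12.8 -13.8
244 -13.4 -14.5 -15.5
```

```bash
cat > sub.py <<'E'
from h import *
def subedges(n,rows,zt,u0=205,u1=320):
    im,_=load(n);v=cv2.cvtColor(im,cv2.COLOR_RGB2HSV)[:,:,2].astype(float);v=cv2.GaussianBlur(v,(3,1),0);out=[]
    m,_=blobs(im,'dark')
    for r in rows:
        c=np.flatnonzero(m[r,u0:u1])+u0;e=[]
        for s,c0 in((-1,c.min()),(1,c.max())):
            a=np.median(v[r,c0-s*6:c0-s*2:s if False else 1]) if s<0 and False else np.median(v[r,min(c0-s*6,c0-s*2):max(c0-s*6,c0-s*2)]);b=np.median(v[r,min(c0+s*3,c0+s*6):max(c0+s*3,c0+s*6)]);t=(a+b)/2
            k=c0-s*2
            while (v[r,k+s]-t)*(a-t)>0 and abs(k-c0)<6:k+=s
            e.append(k+s*(v[r,k]-t)/(v[r,k]-v[r,k+s]+1e-9))
        P=intool([(e[0],r),(e[1],r)],zt)*1000;out.append([r,e[0],e[1],P[0,0],P[0,1],P[1,1]])
    o=np.array(out);kL,kR=np.polyfit(o[:,3],o[:,4],1),np.polyfit(o[:,3],o[:,5],1)
    print(n,zt,'L slope/at0',np.round(kL,4),'R',np.round(kR,4),'mid y at x=%.0f'%o[:,3].mean(),round((o[:,4]+o[:,5]).mean()/2,2),'width',round((o[:,5]-o[:,4]).mean(),2))
if __name__=="__main__":
    subedges('w14',range(82,102,2),.110);subedges('w14',range(108,225,3),.092)
    subedges('w17',range(68,96,2),.038);subedges('w17',range(104,220,3),-.0156)
    subedges('w18',range(68,96,2),.024);subedges('w18',range(104,220,3),-.0156)
    subedges('w13',range(72,98,2),.020);subedges('w13',range(106,210,3),-.0139)
    im,_=load('w18');cv2.imwrite('pics/w18_c.png',cv2.resize(im[50:270,195:325,::-1],None,fx=4,fy=2.7,interpolation=cv2.INTER_CUBIC))
E
python3 sub.py
```

```text
w14 0.11 L slope/at0 [  0.0333 -25.4267] R [-1.85000e-02  2.85657e+01] mid y at x=102 2.33 width 48.71
w14 0.092 L slope/at0 [ -0.     -21.7371] R [-0.0285 27.5261] mid y at x=28 2.49 width 48.46
w17 0.038 L slope/at0 [  0.0335 -23.8992] R [-1.23000e-02  2.87151e+01] mid y at x=104 3.51 width 47.86
w17 -0.0156 L slope/at0 [ 3.20000e-03 -2.29367e+01] R [-1.80000e-03  2.49884e+01] mid y at x=52 1.06 width 47.67
w18 0.024 L slope/at0 [ 1.77000e-02 -2.43487e+01] R [-6.30000e-03  2.59866e+01] mid y at x=102 1.4 width 47.89
w18 -0.0156 L slope/at0 [ 4.40000e-03 -2.30163e+01] R [-2.00000e-03  2.49984e+01] mid y at x=52 1.05 width 47.68
w13 0.02 L slope/at0 [  0.0402 -25.2171] R [1.24000e-02 2.54762e+01] mid y at x=100 2.76 width 47.92
w13 -0.0139 L slope/at0 [  0.     -22.7437] R [-1.00000e-03  2.49443e+01] mid y at x=54 1.07 width 47.63
```

View pics/w18_c.png

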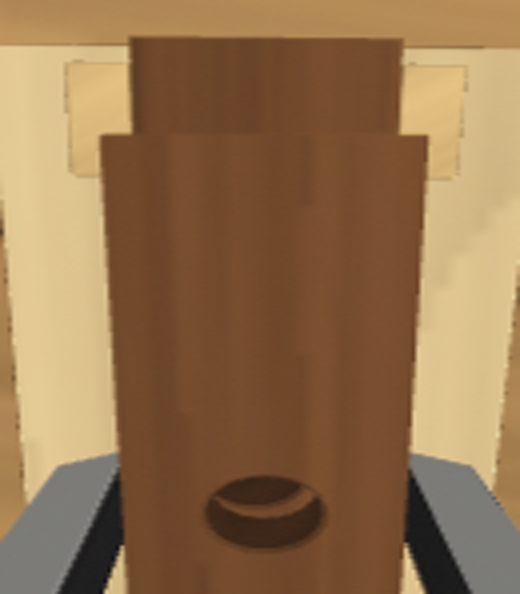

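Request:
{"api": "step_arm", "payload": {"increments": "0.2 -0.1 0 0 0 0.005;0 0 0.2 0 0 0;0 0 0.1 0 0 0;0 0 0 0 0 0"}}

```text
time: 23.75
tool_pos: [0.4476, -0.1325, 0.0792]
ee_rot: [3.141, -0.0, -2.952]
wrist_force: [0.2, 0.5, -2.4]
width: 0.0478
```

```bash
python3 cap.py w19; python3 chk.py w19 .002 | tail -6 | cut -c1-160
```

```text
23.75 [ 0.4476 -0.1325  0.0792] [ 3.1414e+00 -4.0000e-04 -2.9525e+00] [ 0.2  0.5 -2.4] 0.04780428896608113
249 115 115 116 116 115 116 116 117 116 116 116 114 105 86 64 61 61 63 64 65 64 61 60 62 61 60 61 62 66 68 89 101 105 114 115 114 115 114 115 114 115 115 114 11
255 118 119 118 118 119 118 118 119 113 86 60 55 55 70 59 58 58 59 59 60 60 62 61 57 56 58 58 59 59 60 60 61 62 64 88 98 112 117 117 117 116 117 116 116
261 114 114 113 113 114 113 114 110 74 56 55 54 54 58 60 60 60 61 63 62 61 61 60 59 60 59 60 60 61 61 62 62 61 61 61 91 93 111 114 113 114 114 113 115
267 111 111 111 111 111 111 111 111 110 85 62 61 62 61 60 59 59 57 58 57 57 70 75 64 62 62 61 60 61 60 59 58 58 71 85 93 110 111 112 111 112 111 110 111
273 122 123 124 123 123 123 123 123 122 122 123 122 122 105 95 88 72 64 60 59 58 57 57 56 57 57 57 57 66 86 88 99 112 115 115 115 115 115 115 113 114 113 113 11
181 180 179 180 180 181 181 181 181 180 179 178 178 177 176 176 176 177 177 177 178 165 121 113 113 113 114 113 113 113 113 113 114 114 113 114 113 113 114 114
```

Request:
{"api": "step_arm", "payload": {"increments": "0 0 0.15 0 0 0;0 0 0.15 0 0 0;0 0 0 0 0 0"}}

```text
time: 24.1
tool_pos: [0.4481, -0.1326, 0.0783]
ee_rot: [-3.141, 0.001, -2.952]
wrist_force: [-3.4, 1.8, 6.4]
width: 0.0477
```

Request:
{"api": "step_arm", "payload": {"increments": "0 0 0 0 0 0;0 0 0 0 0 0;0 0 -2 0 0 0;0 0 -4 0 0 0;0 0 -4 0 0 0", "claw": -0.5}}

```text
time: 24.6
tool_pos: [0.4471, -0.1322, 0.1764]
ee_rot: [3.14, -0.002, -2.952]
wrist_force: [0.8, -1.4, -0.4]
width: 0.0706
```

Request:
{"api": "step_arm", "payload": {"increments": "0 0 -1 0 0 0;0 0 0 0 0 0;0 0 0 0 0 0;0 0 0 0 0 0"}}

```text
time: 25.0
tool_pos: [0.4467, -0.132, 0.1839]
ee_rot: [3.139, -0.004, -2.952]
wrist_force: [-0.1, 0.0, -0.6]
width: 0.0705
```

```bash
python3 cap.py w20; python3 - <<'E'
from h import *
from sub import subedges
im,C=load('w20');h=cv2.cvtColor(im,cv2.COLOR_RGB2HSV)
for u in(249,252,255,258,261,264,267,270,273):print(u,' '.join(str(int(v)) for v in h[178:212,u,2]))
z=get_obs()['tool_pos'][2]-.094;print('zt',z)
subedges('w20',range(112,225,3),z)
print('hole rims',[np.round(intool([(261,r)],z)[0,:2]*1000,1) for r in(183,203)])
RANGES['red']=((0,120,60),(8,255,255))
Cs=[]
for n,b in(('scene',(315,185,340,212)),('side',(155,185,185,212))):
    a=cv2.imread(f'pics/{n}0.png')[:,:,::-1].copy();m=cv2.inRange(cv2.cvtColor(a,cv2.COLOR_RGB2HSV),np.array(RANGES['red'][0]),np.array(RANGES['red'][1]));mm=np.zeros_like(m);mm[b[1]:b[3],b[0]:b[2]]=m[b[1]:b[3],b[0]:b[2]]
    x,y,w,hh=cv2.boundingRect(mm);print(n,x,y,w,hh);Cs.append((cam(n),(x+w/2-.5,y+hh/2-.5)))
print('knob',tri(Cs))
S,D=cam('scene'),cam('side');print('glue',tri([(S,(565*.64,282*.64)),(D,(162*.64,400*.64))]))
E
```

```text
25.0 [ 0.4467 -0.132   0.1839] [ 3.1391 -0.0036 -2.9524] [-0.1  0.  -0.6] 0.07049225601688568
249 108 108 108 108 108 107 106 106 107 107 107 106 107 107 107 107 105 105 102 102 105 106 105 106 106 105 106 106 106 106 102 100 99 99
252 107 107 107 107 108 108 108 108 108 108 108 101 81 75 73 58 53 56 57 56 55 57 62 77 92 104 108 108 108 108 108 108 108 108
255 110 110 110 110 110 111 111 111 111 105 196 201 120 59 53 52 58 58 51 52 55 53 52 53 53 67 90 109 111 111 111 110 111 112
258 110 109 109 109 109 109 109 109 102 203 210 211 211 154 73 51 51 50 53 53 56 57 53 54 55 57 63 86 107 107 108 108 109 109
261 105 106 106 105 106 105 106 106 95 200 205 205 205 155 72 50 50 52 55 56 55 54 54 56 57 55 60 82 103 104 104 105 106 105
264 103 104 103 104 103 103 104 103 103 92 197 203 156 71 50 53 54 56 54 53 64 55 54 55 54 53 76 101 103 103 104 104 104 103
267 113 113 113 114 113 113 113 114 113 114 113 102 73 54 51 59 68 69 65 56 54 53 52 65 84 98 105 106 105 106 105 106 106 106
270 113 113 113 113 114 112 113 112 114 113 113 112 113 113 112 111 104 103 104 104 111 111 111 112 112 112 111 112 112 112 111 112 111 111
273 108 108 108 108 108 109 109 109 109 109 109 109 110 109 109 109 109 109 109 110 109 109 109 109 109 109 109 108 108 107 108 108 107 108
zt 0.09006894673425075
w20 0.09006894673425075 L slope/at0 [ 4.0000e-04 -2.3674e+01] R [-3.00000e-04  2.40908e+01] mid y at x=26 0.21 width 47.75
hole rims [array([10.9,  1.6]), array([-11. ,   1.6])]
scene 321 192 10 13
side 162 190 13 17
knob (array([0.68296465, 0.11608561, 0.0973307 ]), np.float64(0.0005853516391338033))
glue (array([0.69733192, 0.33530031, 0.06062764]), np.float64(0.001372947864429305))
```

Request:
{"api": "step_arm", "payload": {"increments": "-2.5 1.7 0 0 0 0;-3.6 2.6 0 0 0 0;-3.6 2.6 0 0 0 0;-3.6 2.6 0 0 0 0;-3.6 2.6 0 0 0 0"}}

```text
time: 25.55
tool_pos: [0.5914, 0.0195, 0.1846]
ee_rot: [3.141, -0.003, -2.952]
wrist_force: [0.3, -0.0, 0.7]
width: 0.0704
```

Request:
{"api": "step_arm", "payload": {"increments": "-3.6 2.6 0 0 0 0;-3.6 2.6 0 0 0 0;-3.7 2.6 -1 0 0 0;0 0 0 0 0 0;0 0 0 0 0 0"}}

```text
time: 26.05
tool_pos: [0.6831, 0.1158, 0.1936]
ee_rot: [-3.141, -0.004, -2.951]
wrist_force: [-0.4, 0.4, -0.3]
width: 0.0704
```

```bash
cat > knob.py <<'E'
import sys
from h import *
n=sys.argv[1];im,C=load(n);h=cv2.cvtColor(im,cv2.COLOR_RGB2HSV)
m=cv2.inRange(h,np.array((0,140,40)),np.array((8,255,255)));m[:, :150]=0;m[:,380:]=0
cs,_=cv2.findContours(m,cv2.RETR_EXTERNAL,cv2.CHAIN_APPROX_NONE)
o=json.load(open(f'pics/{n}.json'))
for c in cs:
    if cv2.contourArea(c)<150: continue
    print('bbox',cv2.boundingRect(c),cv2.contourArea(c));x,y,w,hh=cv2.boundingRect(c)
    vals=h[y:y+hh,x+w//2,2];print(vals.tolist())
    zt=o['tool_pos'][2]-.118
    for z in(zt-.003,zt,zt+.003):print(round(z,3),np.round(intool([(x+w/2-.5,y),(x+w/2-.5,y+hh-1),(x,y+8),(x+w-1,y+8)],z)*1000,1)[:,:2].tolist())
E
python3 cap.py w21; python3 knob.py w21
```

```text
26.05 [0.6831 0.1158 0.1936] [-3.1414 -0.0045 -2.951 ] [-0.4  0.4 -0.3] 0.07043962890087023
bbox (248, 176, 29, 34) 733.5
[123, 114, 114, 115, 115, 115, 115, 164, 201, 211, 215, 215, 215, 214, 214, 214, 214, 213, 212, 212, 212, 211, 211, 210, 209, 208, 208, 207, 207, 206, 205, 204, 203, 199]
0.073 [[22.4, 2.5], [-11.4, 2.6], [14.4, -11.1], [14.4, 16.1]]
0.076 [[21.7, 2.5], [-12.5, 2.6], [13.6, -11.2], [13.6, 16.3]]
0.079 [[21.0, 2.6], [-13.6, 2.6], [12.8, -11.3], [12.8, 16.5]]
```

Request:
{"api": "step_arm", "payload": {"increments": "0 0.15 3 0 0 0;0 0 3.5 0 0 0;0 0 3 0 0 0;0 0 1 0 0 0;0 0 0 0 0 0"}}

```text
time: 26.6
tool_pos: [0.6812, 0.1153, 0.0896]
ee_rot: [3.141, -0.004, -2.954]
wrist_force: [1.2, -0.0, -0.8]
width: 0.0703
```

Request:
{"api": "step_arm", "payload": {"increments": "0 0 0 0 0 0;0 0 0 0 0 0"}}

```text
time: 26.8
tool_pos: [0.6845, 0.1164, 0.0945]
ee_rot: [-3.141, 0.005, -2.953]
wrist_force: [-0.1, -0.2, 0.1]
width: 0.0704
```

Request:
{"api": "step_arm", "payload": {"increments": "0 0 0.3 0 0 0;0 0 0.2 0 0 0;0 0 0 0 0 0;0 0 0 0 0 0;0 0 0 0 0 0"}}

```text
time: 27.3
tool_pos: [0.6832, 0.1168, 0.0864]
ee_rot: [-3.141, -0.0, -2.952]
wrist_force: [0.0, -0.2, 0.1]
width: 0.0705
```

Request:
{"api": "step_arm", "payload": {"increments": "0 0 0 0 0 0;0 0 0 0 0 0;0 0 0 0 0 0;0 0 0 0 0 0;0 0 0 0 0 0", "claw": 1}}

```text
time: 27.8
tool_pos: [0.6832, 0.1167, 0.0865]
ee_rot: [-3.142, -0.0, -2.952]
wrist_force: [-0.9, 0.7, -0.0]
width: 0.0339
```

Request:
{"api": "step_arm", "payload": {"increments": "0 0 0 0 0 0;0 0 -1 0 0 0;0 0 0 0 0 0;0 0 0 0 0 0"}}

```text
time: 28.2
tool_pos: [0.6835, 0.1167, 0.0971]
ee_rot: [-3.141, 0.001, -2.952]
wrist_force: [0.2, -0.7, -1.5]
width: 0.0298
```

Request:
{"api": "step_arm", "payload": {"increments": "0 0 -2 0 0 0;0 0 -3 0 0 0;0 0 -3.3 0 0 0;0 0 -2.5 0 0 0;0 0 0 0 0 0"}}

```text
time: 28.7
tool_pos: [0.6852, 0.1169, 0.2101]
ee_rot: [-3.14, 0.01, -2.952]
wrist_force: [-0.4, 0.6, -0.8]
width: 0.0298
```

Request:
{"api": "step_arm", "payload": {"increments": "1.4 -1.25 0 0 0 0;3 -2.7 0 0 0 0;3 -2.7 0 0 0 0;3 -2.7 0 0 0 0;3 -2.7 0 0 0 0"}}

```text
time: 29.2
tool_pos: [0.5722, -0.0277, 0.2019]
ee_rot: [3.141, -0.003, -2.952]
wrist_force: [0.5, -0.8, -1.8]
width: 0.0292
```

Request:
{"api": "step_arm", "payload": {"increments": "3 -2.7 0 0 0 0;3 -2.7 0 0 0 0;3 -2.7 0 0 0 0;0 0 0 0 0 0;0 0 0 0 0 0"}}

```text
time: 29.7
tool_pos: [0.5002, -0.1235, 0.2029]
ee_rot: [3.14, -0.001, -2.954]
wrist_force: [0.9, 0.4, -1.0]
width: 0.0292
```

Request:
{"api": "step_arm", "payload": {"increments": "0 0 0 0 0 0;0 0 0 0 0 0;0 0 0 0 0 0"}}

```text
time: 30.0
tool_pos: [0.5015, -0.1224, 0.2041]
ee_rot: [3.141, -0.0, -2.951]
wrist_force: [0.7, -0.2, -1.9]
width: 0.0296
```

```bash
python3 cap.py w22; python3 - <<'E'
from h import *
from sub import subedges
im,C=load('w22');h=cv2.cvtColor(im,cv2.COLOR_RGB2HSV)
c=calibration('wrist');T=c['tool_from_camera'];CT=(c['camera_matrix'],T[:3,:3],T[:3,3])
o=json.load(open('pics/w22.json'));z=o['tool_pos'][2]
print('expected hole px',proj(CT,[(.050,0,z-.094)]),'tip px',proj(CT,[(.0,0,.0825),(0,0,.006)]))
m=cv2.inRange(h,np.array((2,110,40)),np.array((14,255,130)))
for r in range(110,260,4):print(r,''.join({0:'.'}.get(int(v),'#') for v in m[r,205:320:2]),''.join('s' if (s<60) else '-' for s in h[r,205:320:2,1]))
E
```

```text
30.0 [ 0.5015 -0.1224  0.2041] [ 3.1412e+00 -4.0000e-04 -2.9506e+00] [ 0.7 -0.2 -1.9] 0.029550250109679977
expected hole px [[259.44376173 142.81407046]] tip px [[259.44401688 195.16107194]
 [259.13822565 225.48326337]]
110 .................#######################.................. ----------------------------------------------------------
114 .................#######################.................. ----------------------------------------------------------
118 .................#######################.................. ----------------------------------------------------------
122 .................#######################.................. ----------------------------------------------------------
126 .................######################................... ----------------------------------------------------------
130 .................######################................... ----------------------------------------------------------
134 .................########.......#######................... ----------------------------------------------------------
138 .................#####
[... 3055 characters left out ...]
............................... ------sssssssssss-----------------------ssssssssss--------
242 .......................................................... -----sssssssssss-------------------------ssssssssss-------
246 .......................................................... -----sssssssssss-------------------------sssssssssss------
250 .......................................................... ----sssssssssssss-----------------------sssssssssssss-----
254 .......................................#.................. ---ssssssssssssss-----------------------sssssssssssss-----
258 .......................................................... --sssssssssssssss-----------------------ssssssssssssss----
```

```bash
python3 - <<'E'
from h import *
im,C=load('w22');h=cv2.cvtColor(im,cv2.COLOR_RGB2HSV)
for u in(254,258,261,264,268):print(u,' '.join(str(int(v)) for v in h[126:158,u,2]))
print('row141',' '.join(str(int(v)) for v in h[141,244:280,2]));print('row146',' '.join(str(int(v)) for v in h[146,244:280,2]))
for r in range(186,208,2):
    c=np.flatnonzero(h[r,235:290,1]<90)+235;print(r,(c.min(),c.max()) if len(c) else None,end=' ')
z=.2041
f=lambda u,r,zz:np.round(intool([(u,r)],zz)[0,:2]*1000,1)
for d in(-.003,0,.003):print('\nhole z',[f(261,r,z-.094+d) for r in(132,141,150)],'tip',[f(261,r,.0825+d) for r in(188,190,192,194)])
E
```

```text
254 114 113 113 113 113 113 108 127 198 203 205 205 204 203 202 151 75 72 72 60 60 86 104 113 113 115 114 114 114 114 114 115
258 113 113 113 113 106 157 211 215 215 215 215 215 215 215 215 215 215 216 187 88 53 56 55 67 96 112 113 112 112 113 113 112
261 110 111 110 109 98 182 208 210 210 210 210 210 210 210 210 209 210 210 210 127 62 57 55 57 86 108 110 110 110 111 110 111
264 106 107 108 107 103 128 202 207 207 207 207 206 207 207 207 207 207 207 160 75 54 56 57 67 93 108 109 109 107 108 108 107
268 118 117 117 117 117 117 117 105 100 113 160 164 159 125 126 93 83 79 58 55 72 87 108 110 111 111 111 111 111 111 112 110
row141 107 104 105 106 105 108 110 92 79 74 151 202 208 211 215 214 212 209 209 207 207 206 206 184 93 72 80 107 112 113 113 116 118 118 119 118
row146 107 104 105 105 106 107 110 111 103 87 60 56 55 53 53 61 60 62 63 57 54 61 57 57 72 98 117 117 112 112 114 115 118 119 119 119
186 None 188 None 190 None 192 (np.int64(257), np.int64(265)) 194 (np.int64(255), np.int64(267)) 196 (np.int64(254), np.int64(268)) 198 (np.int64(253), np.int64(268)) 200 (np.int64(253), np.int64(269)) 202 (np.int64(253), np.int64(269)) 204 (np.int64(252), np.int64(269)) 206 (np.int64(252), np.int64(269)) 
hole z [array([61.5,  1.7]), array([52.2,  1.7]), array([42.7,  1.7])] tip [array([8.4, 1.6]), array([6.4, 1.6]), array([4.3, 1.6]), array([2.2, 1.6])]

hole z [array([61.3,  1.7]), array([51.9,  1.7]), array([42.3,  1.7])] tip [array([7.6, 1.6]), array([5.5, 1.6]), array([3.4, 1.6]), array([1.2, 1.6])]

hole z [array([61.1,  1.7]), array([51.6,  1.7]), array([41.9,  1.7])] tip [array([6.8, 1.6]), array([4.6, 1.6]), array([2.5, 1.6]), array([0.3, 1.6])]
```

Request:
{"api": "step_arm", "payload": {"increments": "2.6 0 0 0 0 0;2.5 0 0 0 0 0;0 0 1 0 0 0;0 0 1.2 0 0 0;0 0 0 0 0 0"}}

```text
time: 30.55
tool_pos: [0.4503, -0.1321, 0.1798]
ee_rot: [3.139, -0.004, -2.952]
wrist_force: [-0.0, -0.3, -1.4]
width: 0.0294
```

Request:
{"api": "step_arm", "payload": {"increments": "0 0 0 0 0 0;0 0 0 0 0 0;0 0 0 0 0 0;0 0 0.5 0 0 0;0 0 0.5 0 0 0"}}

```text
time: 31.05
tool_pos: [0.4512, -0.133, 0.1724]
ee_rot: [-3.141, 0.001, -2.952]
wrist_force: [0.5, 0.1, -1.5]
width: 0.0294
```

Request:
{"api": "step_arm", "payload": {"increments": "0 0 0.5 0 0 0;0 0 0 0 0 0"}}

```text
time: 31.25
tool_pos: [0.4503, -0.1327, 0.1662]
ee_rot: [3.14, -0.002, -2.952]
wrist_force: [0.5, -0.2, -1.4]
width: 0.0297
```

Request:
{"api": "step_arm", "payload": {"increments": "0 0 0.5 0 0 0;0 0 0.5 0 0 0;0 0 0 0 0 0"}}

```text
time: 31.55
tool_pos: [0.4504, -0.1327, 0.1565]
ee_rot: [3.141, -0.002, -2.952]
wrist_force: [-0.1, 0.2, -1.6]
width: 0.0295
```

Request:
{"api": "step_arm", "payload": {"increments": "0 0 0.5 0 0 0;0 0 0.5 0 0 0;0 0 0 0 0 0"}}

```text
time: 31.85
tool_pos: [0.4504, -0.1327, 0.1464]
ee_rot: [3.141, -0.001, -2.952]
wrist_force: [-0.4, 0.4, -0.5]
width: 0.0295
```

Request:
{"api": "step_arm", "payload": {"increments": "0 0 0.5 0 0 0;0 0 0.5 0 0 0;0 0 0 0 0 0"}}

```text
time: 32.15
tool_pos: [0.4504, -0.1327, 0.1364]
ee_rot: [3.141, -0.002, -2.952]
wrist_force: [0.4, 1.6, -1.9]
width: 0.0295
```

Request:
{"api": "step_arm", "payload": {"increments": "0 0 0.5 0 0 0;0 0 0.5 0 0 0;0 0 0 0 0 0"}}

```text
time: 32.45
tool_pos: [0.4504, -0.1327, 0.1264]
ee_rot: [3.141, -0.002, -2.952]
wrist_force: [0.1, -0.5, -2.0]
width: 0.0298
```

Request:
{"api": "step_arm", "payload": {"increments": "0 0 0.5 0 0 0;0 0 0.5 0 0 0;0 0 0 0 0 0"}}

```text
time: 32.75
tool_pos: [0.4504, -0.1327, 0.1164]
ee_rot: [3.141, -0.002, -2.952]
wrist_force: [-0.2, 0.2, -2.1]
width: 0.0296
```

Home should be near TCP z = 0.1005.

Request:
{"api": "step_arm", "payload": {"increments": "0 0 0.5 0 0 0;0 0 0.5 0 0 0;0 0 0.3 0 0 0;0 0 0 0 0 0"}}

```text
time: 33.15
tool_pos: [0.4505, -0.1327, 0.1037]
ee_rot: [3.141, -0.001, -2.952]
wrist_force: [0.3, -0.1, -1.7]
width: 0.0294
```

Request:
{"api": "step_arm", "payload": {"increments": "0 0 0.2 0 0 0;0 0 0 0 0 0"}}

```text
time: 33.35
tool_pos: [0.4509, -0.1329, 0.1023]
ee_rot: [3.142, -0.0, -2.952]
wrist_force: [-0.5, -0.3, -2.3]
width: 0.0296
```

Request:
{"api": "step_arm", "payload": {"increments": "0 0 0.15 0 0 0;0 0 0 0 0 0"}}

```text
time: 33.55
tool_pos: [0.4509, -0.1329, 0.1009]
ee_rot: [-3.142, -0.0, -2.952]
wrist_force: [-0.9, 0.4, -1.8]
width: 0.0295
```

Request:
{"api": "step_arm", "payload": {"increments": "0 0 0.15 0 0 0;0 0 0 0 0 0"}}

```text
time: 33.75
tool_pos: [0.4512, -0.133, 0.1004]
ee_rot: [-3.141, 0.001, -2.952]
wrist_force: [-1.3, 1.7, 2.2]
width: 0.0291
```

Request:
{"api": "step_arm", "payload": {"increments": "0 0 0.15 0 0 0;0 0 0 0 0 0"}}

```text
time: 33.95
tool_pos: [0.4512, -0.133, 0.1003]
ee_rot: [-3.141, 0.001, -2.952]
wrist_force: [-4.2, 1.7, 10.7]
width: 0.0296
```

Request:
{"api": "step_arm", "payload": {"increments": "0 0 0.1 0 0 0;0 0 0 0 0 0"}}

```text
time: 34.15
tool_pos: [0.4513, -0.133, 0.1003]
ee_rot: [-3.14, 0.001, -2.952]
wrist_force: [-5.6, 2.2, 13.4]
width: 0.0294
```

Request:
{"api": "step_arm", "payload": {"increments": "0 0 -0.15 0 0 0;0 0 0 0 0 0;0 0 0 0 0 0;0 0 0 0 0 0;0 0 0 0 0 0", "claw": -0.5}}

```text
time: 34.65
tool_pos: [0.4508, -0.1329, 0.098]
ee_rot: [3.141, -0.001, -2.952]
wrist_force: [0.3, -0.0, -0.4]
width: 0.0659
```

Request:
{"api": "step_arm", "payload": {"increments": "0 0 -2 0 0 0;0 0 -4 0 0 0;0 0 -4 0 0 0;0 0 -2 0 0 0;0 0 0 0 0 0"}}

```text
time: 35.15
tool_pos: [0.4528, -0.1337, 0.2223]
ee_rot: [-3.137, 0.006, -2.952]
wrist_force: [0.9, 0.4, -0.4]
width: 0.0707
```

Request:
{"api": "step_arm", "payload": {"increments": "0 0 0 0 0 0;0 0 0 0 0 0;0 0 0 0 0 0"}}

```text
time: 35.45
tool_pos: [0.4501, -0.1326, 0.2162]
ee_rot: [3.139, -0.003, -2.952]
wrist_force: [-0.0, -0.6, -0.3]
width: 0.0705
```

```bash
python3 cap.py w23; python3 knob.py w23; python3 - <<'E'
from h import *
from sub import subedges
z=json.load(open('pics/w23.json'))['tool_pos'][2]
try: subedges('w23',range(120,180,3),z-.094)
except Exception as e: print(e)
Cs=[]
for n in('scene','side'):
    a=snapshot(n);cv2.imwrite(f'pics/{n}9.png',a[:,:,::-1]);C=cam(n);u=proj(C,[(.4505,-.1328,.113)])[0].astype(int);g=proj(C,[(.697,.335,.075)])[0].astype(int)
    h=cv2.cvtColor(a,cv2.COLOR_RGB2HSV);m=cv2.inRange(h,np.array((0,120,60)),np.array((8,255,255)));k=np.zeros_like(m);s=np.s_[u[1]-18:u[1]+18,u[0]-18:u[0]+18];k[s]=m[s]
    x,y,w,hh=cv2.boundingRect(k);print(n,'exp',u,'found',x+w/2-.5,y+hh/2-.5,w,hh);Cs.append((C,(x+w/2-.5,y+hh/2-.5)))
    b=cv2.imread(f'pics/{n}0.png')[:,:,::-1];q=np.s_[g[1]-25:g[1]+25,g[0]-10:g[0]+10];print('glue patch diff',np.abs(a[q].astype(int)-b[q]).mean())
print('knob',tri(Cs))
E
```

```text
35.45 [ 0.4501 -0.1326  0.2162] [ 3.1394 -0.0033 -2.9524] [-0.  -0.6 -0.3] 0.0704890116910436
bbox (246, 174, 29, 34) 739.5
[105, 105, 104, 105, 106, 105, 106, 113, 173, 195, 203, 203, 203, 203, 202, 202, 201, 201, 200, 200, 200, 200, 199, 198, 198, 197, 196, 195, 194, 194, 193, 192, 191, 186]
0.095 [[19.2, 0.6], [-17.4, 0.5], [10.6, -14.2], [10.6, 15.4]]
0.098 [[18.6, 0.6], [-18.5, 0.5], [9.8, -14.4], [9.8, 15.5]]
0.101 [[17.9, 0.6], [-19.6, 0.5], [9.1, -14.6], [9.1, 15.7]]
w23 0.12223723844951354 L slope/at0 [-2.00000e-04 -2.24868e+01] R [-1.70000e-03  2.53349e+01] mid y at x=42 1.38 width 47.76
scene exp [224 197] found 224.0 198.0 9 15
glue patch diff 0.911
side exp [291 174] found 292.0 175.0 11 17
glue patch diff 2.4563333333333333
knob (array([ 0.44954484, -0.13442387,  0.11160889]), np.float64(9.382022432190103e-05))
```

```bash
python3 -c "
from bench import *
print(close_job())"
```

```text
the job is handed in; nothing more can be done
None
```

The chair frame is pinned and handed in at about 35.6 s of the 72 s allowed; no verdict was reported.

**What I did**
- I lifted the leg out of the rack, stood it on edge on the mat, toppled it flat and released it. Then I took it again across its broad side and laid it on the fixed leg.
- I laid the bench leg on top of that.
- I pushed the pin down through all three legs until the knob met the top leg, with about 13 N at seating. I then let go and raised the gripper clear.

**Last checks**
- **Knob height:** the two fixed cameras put the knob centre at 111.6 mm, against 113 mm for fully home. The same method read the pin's starting height 1.7 mm low, so this agrees.
- **Gripper depth:** the pin stopped at a tool height of 100.3 mm, where I expected about 100.5 mm.
- **Alignment:** the top leg is straight along the tool axis, and no binding force showed on the way in.
- **Glue bottle:** its image patch is almost unchanged in both views. I did not re-check the blank in the rack at the end.

**What disagreed**
- **Hole offset:** while lining up the second leg, the leg edges and ends and the hole rims gave offsets that differed by 2–3 mm. Before release I looked again with the leg almost touching and corrected from the hole rims. The first leg probably sits 1–1.5 mm off the fixed leg's hole, within the pin's clearance.
- **Calibration:** the wrist calibration shifted by 1–2 mm between readings, so I relied on relative measurements.
- **Mat leg height:** the two-view height of the leg lying on the mat was poor because the views were too close together. I used the stated height there.

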